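Pack the strip reader's spare spindle set in its folding case

ROBOT

A 7-joint arm with a two-finger parallel gripper is mounted at the origin on the work surface. World frame = base frame: x ahead of the robot, y to its left, z up, the work surface at z = 0. Lengths are in m, angles in rad, forces in N, time in s.
With the tool pointing down it reaches from about 0.4 to 0.85 m from the base axis. Payload 4.5 kg.
Tool frame: the origin (TCP) lies between the finger pads; the fingertips stand 19 mm ahead of it and the grasp point (between the pads) is the TCP (r.tips_ahead is the distance from the TCP to the fingertips, in m); z points along the fingers, y is the line along which they close (so a half turn about z gives the same grasp; the last joint's range is limited). The gripper opens to 88 mm and grips with 3 to 60 N. Pads are 18 mm wide; open, the fingers measure 123 mm over their backs; the gripper's body (75 mm by 187 mm) begins 45 mm behind the grasp point.
Start: joints at [-1.184, 0.689, -0.195, 1.565, 0.157, 0.902, -0.215], TCP at [0.216, 0.587, 0.258] pointing down, gripper open.
Joint ranges: [-3.01, 3.01], [-0.46, 2.08], [-1.47, 1.51], [0.13, 2.56], [-1, 4.14], [0.04, 2.09], [-2.66, 2.66]. Speed limits (rad/s): [2.57, 2.57, 3.14, 3.14, 3.14, 3.14, 3.14].

INTERFACE

Orientations are given as a unit quaternion [x, y, z, w].
In Python, from plant import r, cams, models gives the robot as it stands. The module is installed in compiled form; this text tells all that it offers.
- The arm moves only by the tool jog_arm, never from a script. Its arguments are lists of equal length, an entry for each row: "turn": the turn, a rotation vector about the tool's x, y, z in rad, a list of three; "translation": the shift along the tool's x, y, z in m, a list of three; "grip": the closure, from 0 (fully open) to 1 (shut). In form: {"turn": [[ax, ay, az], ...], "translation": [[tx, ty, tz], ...], "grip": [grip, ...]}. A call has 1 to 20 rows; each row is the pose to reach, as a shift and turn from the pose commanded when the call began, along the tool's axes at that moment; what a row does not reach only later rows make up. A row lasts 1/8 s, in which the tool goes at most 62.5 mm and 10.7 degrees, less where a joint would pass 70% of its speed; a pose out of reach is approached as far as the arm can. A call with a gripper value outside its range is refused whole. The fingers move at their own pace and stop on an object; "force" is the grip in N (left out, the last holds). Time passes only in rows, so rows that repeat a pose let the fingers close. It gives the time, the measured TCP pose, the force, the opening and the grip force at its end, in the units of the state.
- r.get_state(): the state, without advancing time (a new reading comes with each control period).
- cams.snapshot(name): name is "side" or "top"; returns the picture (480x640x3 uint8, red, green, blue); there is no depth.
- cams.camera_params(name): a dict with "fx", "fy", "cx", "cy" (pixels), "eye" and "orientation" of the camera in the world. Camera axes: x right, y up, looking along -z (the intrinsics and any distortion apply to the point x, -y, -z); pixel columns grow to the right and rows downward; lengths in m; the calibration is good to about 2 mm. A picture is of the moment at which its call begins. camera_params takes no time and is no camera call.
- r.finish_job(): hands the job in; it is judged then, once.
Trained networks look in the newest picture that a camera, given by its name, has taken for a name from the list of things; names that differ only in an ending like _2 or _b are one class to them, and where a whole thing is asked for, a point or a joint stands for the part that bears it (a point fixed in the world has none). Each returns a list of dicts, best first, with "p" (0 to 1); they miss things now and then, are a little off and sometimes report something else, mostly with a low value. They report only what shows in the picture. A call takes as long as a camera call.
- models.find_in(camera, name): "position" ([x, y, z] in m, in world coordinates, good to about 4 mm: the middle of the surface that is visible of it).
- models.masks_of(camera, name): "pixels" (480x640 bool, what is visible of it).
- models.place_of(camera, name): "position" ([x, y, z] in m, in world coordinates, good to about 4 mm: a listed point, or the origin of a listed thing).
The state is a dict: "clock": time; "q": joint angles; "qd": joint speeds; "joint_torque": joint torques, N m; "tool_pos": TCP position; "eef_rot": TCP orientation; "contact_force": force on the tool from outside, world axes, zero at the start; "moment": the same for the moment, N m; "opening": opening from 0.0 (shut) to 1.0 (fully open); "finger_force": force on a finger pad.
Only numpy, scipy, OpenCV 4.12 (cv2) and the standard library are available. Lean on these libraries where they do the work, as an engineer would, in place of code of your own. Each camera call takes 0.05 s, during which the arm holds its last target. There are 200 camera calls.

TASK

Load the spare spindle set onto the steel spindle in the middle of the folding case: first the ball bearing, down on its seat, then every spacer ring that lies on the bench, then the thin washer and last the winged retaining collar, all lying flat on one another. Only when the collar is on, raise the case's three hinged flaps fully upright to close the box. Leave everything else on the bench where it is.

Things in the scene. Friction and masses are not known exactly. Their poses are not given: they have to be found in the camera images.
- case: Grey plastic folding case, fixed to the bench: floor plate 150 x 150 x 8 mm, a fixed wall at its -x edge (6 mm thick, top 68 mm above the bench). Origin: on the bench, under the floor's centre, on the spindle's axis; z up. The spindle (15 mm) stands on a boss (34 mm diameter, 12 mm tall). Flap hinge lines: 75 mm from the centre at +y (left), -y (right), +x (far), 8 mm above the bench.
- spindle_seat (a point): Point on the spindle's axis at the upper face of its boss, where the bearing sits, 20 mm above the bench.
- spindle_top (a point): Top of the spindle, 70 mm above the seat; its last 6 mm taper from 15 to 8 mm diameter.
- flap_left (a joint): Hinge of the left (case +y) flap, rad: 0 = lying flat outwards, 1.571 = upright, at its stop. Stiff (0.05 N m friction), stays where left; starts at 0 to 0.3. Grey panel: 62 mm from hinge to edge, 140 mm along the hinge, 5 mm thick, 60 g; its upper face, when flat, is level with the hinge. A tab stands on that face at mid length: 12 mm wide along the hinge, 10 mm thick, 32 mm tall, 53 mm from the hinge.
- flap_right (a joint): Hinge of the right (case -y) flap, rad: 0 = lying flat outwards, 1.571 = upright, at its stop. Stiff (0.05 N m friction), stays where left; starts at 0 to 0.3. Grey panel: 62 mm from hinge to edge, 140 mm along the hinge, 5 mm thick, 60 g; its upper face, when flat, is level with the hinge. A tab stands on that face at mid length: 12 mm wide along the hinge, 10 mm thick, 32 mm tall, 53 mm from the hinge.
- flap_far (a joint): Hinge of the far (case +x) flap, rad: 0 = lying flat outwards, 1.571 = upright, at its stop. Stiff (0.05 N m friction), stays where left; starts at 0 to 0.3. Grey panel: 62 mm from hinge to edge, 140 mm along the hinge, 5 mm thick, 60 g; its upper face, when flat, is level with the hinge. A tab stands on that face at mid length: 12 mm wide along the hinge, 10 mm thick, 32 mm tall, 53 mm from the hinge.
- flap_left_tab (a point): Point inside the finger tab of flap_left: 53 mm from the hinge line along the flap and 21 mm off the flap's inner face (11 mm below the tab's end). Pinched here across its 12 mm width (along the hinge), the tab can pivot between the fingers while the flap is swung up.
- flap_right_tab (a point): Point inside the finger tab of flap_right: 53 mm from the hinge line along the flap and 21 mm off the flap's inner face (11 mm below the tab's end). Pinched here across its 12 mm width (along the hinge), the tab can pivot between the fingers while the flap is swung up.
- flap_far_tab (a point): Point inside the finger tab of flap_far: 53 mm from the hinge line along the flap and 21 mm off the flap's inner face (11 mm below the tab's end). Pinched here across its 12 mm width (along the hinge), the tab can pivot between the fingers while the flap is swung up.
- bearing: Ball bearing of steel, ring 60 mm outside diameter, 14 mm thick, with two races and a ring of balls, 20 mm bore, 180 g. Origin at its centre, z along the bore; same both ways up.
- spacer1: Spacer ring of plain aluminium, 46 mm outside diameter, 12 mm thick, 20 mm bore, 50 g. Origin at its centre, z along the bore; same both ways up. One to three spacers are present; an absent one reads None.
- spacer2: Spacer ring of plain aluminium, 46 mm outside diameter, 12 mm thick, 20 mm bore, 50 g. Origin at its centre, z along the bore; same both ways up. One to three spacers are present; an absent one reads None.
- spacer3: Spacer ring of plain aluminium, 46 mm outside diameter, 12 mm thick, 20 mm bore, 50 g. Origin at its centre, z along the bore; same both ways up. One to three spacers are present; an absent one reads None.
- washer: Thin flat steel washer, 60 mm outside diameter, 6 mm thick, 20 mm bore, 90 g. Origin at its centre, z along the bore; same both ways up.
- collar: Retaining collar of aluminium that slips onto the spindle: round hub 40 mm diameter, 18 mm tall, 20 mm bore through, with two wings (10 mm wide, 12 mm tall, at mid height) along its x axis, 68 mm over the wing tips; 70 g. Origin at its centre, z along the bore; same both ways up.
- jar: Bystander: small white lidded jar, 42 mm diameter, 42 mm tall, standing among the parts. Origin under its centre.
- bottle: Bystander: white round container, 48 mm diameter, 110 mm tall. Origin under its centre.
- cup: Bystander: white specimen cup, 64 mm over the rim, 70 mm tall. Origin under its centre.
- dish: Bystander: flat round glass dish, 90 mm diameter, 16 mm tall. Origin under its centre.
- screwdriver: Bystander: screwdriver, 180 mm long, lying on the near left of the bench, along its own x axis.

How it is judged:
By the outcome, as a careful person would: the job done as asked, in the order asked, and still so for the second after the job is handed in, with the robot touching nothing.
Of spacer1, spacer2, spacer3 only 1 to 3 are there at a start; the rules pass over those that are not, and their reading is None.
At some moment in a run one of bearing, spacer1, spacer2, spacer3, washer, collar may be knocked a few centimetres aside while the robot is not near it.
Once in a run the grip may slacken for a moment while it holds something.
It also fails if it takes over 210 s, if anything falls off the work surface, if the arm or the gripper's body presses on something with over 40 N, if the wrist force passes 120 N, or if a joint passes its speed limit or range.

## Working session

There is one attempt and no reset: what is moved stays moved. The work goes in short steps, Python scripts to look and compute and a tool call to move; the robot and the scene stay as the last step left them, time stands still between calls to the robot, and variables do not carry over. Pictures are saved under pics/ and viewed, at most 14 in all, crops included, and the job is handed in when it is done.

Besides the shell and the picture viewer there is one more tool, called by a JSON object that holds its "fn" and its "kwargs", one argument or row to a line. jog_arm: Moves the arm, as the interface text tells. Its arguments: {"type":"object","properties":{"turn":{"type":"array"},"translation":{"type":"array"},"grip":{"type":"array"},"force":{"type":"number"}},"required":["turn","translation","grip"]}

```bash
mkdir -p pics
cat > h.py <<'E'
from plant import r, cams, models
import numpy as np, cv2
from scipy.spatial.transform import Rotation as R
def snap(c,f=None):
    im=cams.snapshot(c)
    if f: cv2.imwrite('pics/'+f,im[:,:,::-1])
    return im
def st():
    s=r.get_state(); print('t%.2f'%s['clock'],'tcp',np.round(s['tool_pos'],4),'q',np.round(s['q'],3),'rot',np.round(R.from_quat(s['eef_rot']).as_matrix(),3).tolist(),'F',np.round(s['contact_force'],1),'op',round(float(s['opening']),3),'ff',s['finger_force'])
    return s
E
python3 - <<'E'
from h import *
st()
for c in('top','side'):
    snap(c,c+'0.png'); print(c,cams.camera_params(c))
    for n in ['spindle_seat','spindle_top','bearing','spacer1','washer','collar','jar','flap_left_tab','flap_right_tab','flap_far_tab','case']:
        print(n,[(np.round(d['position'],3).tolist(),round(float(d['p']),2)) for d in models.place_of(c,n)][:5])
E
```

```text
t0.00 tcp [0.2158 0.5859 0.2569] q [-1.184  0.69  -0.195  1.566  0.157  0.902 -0.215] rot [[-0.938, 0.345, -0.001], [0.345, 0.938, -0.002], [-0.0, -0.002, -1.0]] F [0.3 0.2 0.1] op 0.999 ff 0.0
top {'fx': 516.5214158156721, 'fy': 516.5214158156721, 'cx': 312.977778286847, 'cy': 239.23462331215487, 'eye': array([0.28872867, 0.02530683, 1.04446879]), 'orientation': array([ 0.08743719, -0.08416191, -0.69738531,  0.7063464 ])}
spindle_seat [([0.491, 0.081, 0.021], 0.68)]
spindle_top []
bearing [([0.428, -0.198, 0.006], 0.69), ([0.504, -0.255, -0.004], 0.69)]
spacer1 [([0.561, 0.383, 0.007], 0.8), ([0.437, -0.332, 0.003], 0.66)]
washer [([0.603, 0.115, 0.043], 0.58), ([0.451, 0.359, 0.003], 0.55)]
collar [([0.59, -0.181, 0.006], 0.57)]
jar [([0.504, -0.255, 0.0], 0.89)]
flap_left_tab [([0.449, 0.203, 0.029], 0.66)]
flap_right_tab [([0.535, -0.031, 0.04], 0.94), ([0.491, 0.083, 0.092], 0.2)]
flap_far_tab [([0.606, 0.119, 0.044], 0.93)]
case []
side {'fx': 437.0205007554893, 'fy': 437.0205007554893, 'cx': 312.33767407306465, 'cy': 238.08972356548549, 'eye': array([0.44831051, 0.70253906, 0.91877353]), 'orientation': array([-0.01633319,  0.32820923,  0.94282606, -0.05559627])}
spindle_seat [([0.493, 0.084, 0.018], 0.79)]
spindle_top [([0.49, 0.084, 0.092], 0.98)]
bearing [([0.435, -0.203, 0.01], 0.56), ([0.446, 0.358, 0.003], 0.36)]
spacer1 [([0.562, 0.383, 0.003], 0.77), ([0.439, -0.335, 0.008], 0.7), ([0.531, -0.035, 0.04], 0.15)]
washer [([0.448, 0.361, 0.003], 0.89)]
collar [([0.583, -0.188, 0.014], 0.67)]
jar [([0.503, -0.254, 0.001], 0.57)]
flap_left_tab [([0.446, 0.207, 0.03], 0.87), ([0.561, 0.38, 0.004], 0.27)]
flap_right_tab [([0.525, -0.036, 0.038], 0.77)]
flap_far_tab [([0.607, 0.123, 0.046], 0.93), ([0.492, 0.083, 0.017], 0.66)]
case [([0.496, 0.088, -0.006], 0.62)]
```

View pics/top0.png

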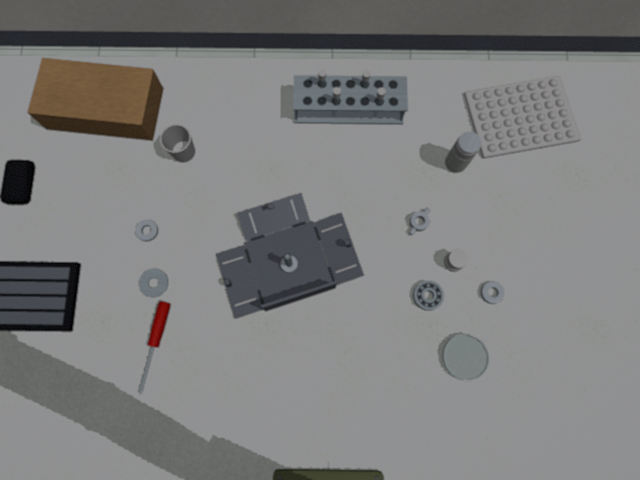

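View pics/side0.png

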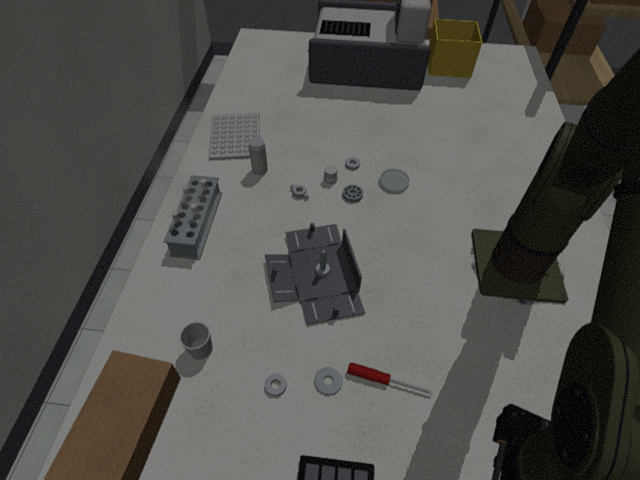

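The top view shows the case at (289,263) yawed about 19°. The bearing is at (427,295), the collar at (420,220) and the jar at (455,260). Two spacers lie at (492,292) and (147,230), the washer at (153,283) and the dish at (465,357). The side view agrees. Next I'll refine these from the mask centres.

```bash
cat >> h.py <<'E'
def ray(c,u,v):
    P=cams.camera_params(c); d=np.array([(u-P['cx'])/P['fx'],-(v-P['cy'])/P['fy'],-1.]); return P['eye'],R.from_quat(P['orientation']).apply(d)
def onz(c,u,v,z):
    e,d=ray(c,u,v); return e+d*(z-e[2])/d[2]
def proj(c,p):
    P=cams.camera_params(c); x=R.from_quat(P['orientation']).inv().apply(np.asarray(p)-P['eye']); return P['cx']+P['fx']*x[0]/-x[2],P['cy']+P['fy']*x[1]/x[2]
def locate(name,z,cs=('top','side'),fresh=True):
    "mask centres (ellipse of the hull) put on height z, per camera"
    out=[]
    for c in cs:
        if fresh: cams.snapshot(c)
        for d in models.masks_of(c,name)[:4]:
            m=d['pixels'].astype(np.uint8)
            if m.sum()<40: continue
            h=cv2.convexHull(cv2.findNonZero(m)); M=cv2.moments(h)
            u,v=M['m10']/M['m00'],M['m01']/M['m00']
            p=onz(c,u,v,z); out.append((c,p)); print(name,c,round(float(d['p']),2),'px',round(u),round(v),'n',m.sum(),'pos',np.round(p,4))
    return out
def go(x,y,z,ang):
    "tool-frame shift and z turn for tool down at x,y,z with closing axis at world angle ang (deg)"
    s=r.get_state(); Rm=R.from_quat(s['eef_rot']); t=Rm.inv().apply(np.array([x,y,z])-s['tool_pos'])
    for a in (ang,ang+180):
        a=np.radians(a); Y=np.array([np.cos(a),np.sin(a),0]); Z=np.array([0,0,-1.]); T=R.from_matrix(np.column_stack([np.cross(Y,Z),Y,Z]))
        print('shift',np.round(t,4),'turn',np.round((Rm.inv()*T).as_rotvec(),4))
E
python3 - <<'E'
from h import *
for n,z in [('bearing',.007),('spacer1',.006),('washer',.003),('collar',.009),('dish',.008)]: locate(n,z,fresh=n=='bearing')
for c in('top','side'):
    m=models.masks_of(c,'collar')
    if m:
        ys,xs=np.nonzero(m[0]['pixels']); W=np.array([onz(c,u,v,.009)[:2] for u,v in zip(xs,ys)]); W-=W.mean(0)
        w,V=np.linalg.eigh(W.T@W); print(c,np.degrees(np.arctan2(V[1,1],V[0,1])),np.sqrt(w/len(W)))
st(); go(.43,-.2,.2,53)
E
```

```text
bearing top 0.97 px 428 295 n 715 pos [ 0.4326 -0.2007  0.007 ]
bearing top 0.53 px 155 337 n 614 pos [0.3439 0.3423 0.007 ]
bearing side 0.74 px 352 193 n 323 pos [ 0.4311 -0.1927  0.007 ]
bearing side 0.18 px 281 279 n 1181 pos [0.5877 0.1213 0.007 ]
spacer1 top 0.85 px 146 231 n 385 pos [0.5605 0.3793 0.006 ]
spacer1 top 0.76 px 492 292 n 381 pos [ 0.4406 -0.3299  0.006 ]
spacer1 side 0.92 px 276 385 n 338 pos [0.5581 0.3843 0.006 ]
spacer1 side 0.58 px 352 163 n 154 pos [ 0.4384 -0.3241  0.006 ]
washer top 0.68 px 153 283 n 589 pos [0.4515 0.3575 0.003 ]
washer side 0.75 px 328 381 n 535 pos [0.449  0.3622 0.003 ]
collar top 0.63 px 418 221 n 344 pos [ 0.5869 -0.186   0.009 ]
collar side 0.76 px 299 192 n 157 pos [ 0.5856 -0.1792  0.009 ]
collar side 0.57 px 352 193 n 314 pos [ 0.4303 -0.1929  0.009 ]
collar side 0.41 px 313 237 n 1100 pos [ 0.5254 -0.0175  0.009 ]
dish top 0.75 px 465 357 n 1791 pos [ 0.3125 -0.269   0.008 ]
dish top 0.57 px 272 217 n 2110 pos [0.5928 0.1174 0.008 ]
dish top 0.25 px 285 255 n 11455 pos [0.5124 0.0894 0.008 ]
dish side 0.86 px 394 180 n 610 pos [ 0.3109 -0.2604  0.008 ]
dish side 0.64 px 316 274 n 7035 pos [0.5047 0.0983 0.008 ]
dish side 0.34 px 299 191 n 192 pos [ 0.5846 -0.1817  0.008 ]
top 146.2070384879904 [0.00922955 0.01671006]
side 130.6408512524814 [0.00997505 0.01528263]
t1.90 tcp [0.216  0.5865 0.2578] q [-1.184  0.689 -0.195  1.565  0.157  0.903 -0.215] rot [[-0.938, 0.346, 0.0], [0.346, 0.938, 0.0], [0.0, 0.0, -1.0]] F [-0.8  0.1  0.5] op 1.002 ff 0.0
shift [-0.4727 -0.6641  0.0577] turn [ 1.000e-04 -0.000e+00  2.929e-01]
shift [-0.4727 -0.6641  0.0577] turn [ 1.0000e-04  1.0000e-04 -2.8487e+00]
```

{"fn": "jog_arm", "kwargs": {
  "turn": [
    [0, 0, 0.1],
    [0, 0, 0.29],
    [0, 0, 0.29],
    [0, 0, 0.29],
    [0, 0, 0.29],
    [0, 0, 0.29],
    [0, 0, 0.29],
    [0, 0, 0.29],
    [0, 0, 0.29],
    [0, 0, 0.29],
    [0, 0, 0.29],
    [0, 0, 0.29],
    [0, 0, 0.29],
    [0, 0, 0.29],
    [0, 0, 0.29],
    [0, 0, 0.29],
    [0, 0, 0.29],
    [0, 0, 0.29],
    [0, 0, 0.29],
    [0, 0, 0.29]
  ],
  "translation": [
    [-0.383, -0.218, 0],
    [-0.383, -0.218, 0],
    [-0.383, -0.218, 0],
    [-0.383, -0.218, 0],
    [-0.383, -0.218, 0],
    [-0.383, -0.218, 0],
    [-0.383, -0.218, 0],
    [-0.383, -0.218, 0],
    [-0.473, -0.662, 0.08],
    [-0.473, -0.662, 0.08],
    [-0.473, -0.662, 0.08],
    [-0.473, -0.662, 0.08],
    [-0.473, -0.662, 0.08],
    [-0.473, -0.662, 0.08],
    [-0.473, -0.662, 0.08],
    [-0.473, -0.662, 0.08],
    [-0.473, -0.662, 0.08],
    [-0.473, -0.662, 0.15],
    [-0.473, -0.662, 0.15],
    [-0.473, -0.662, 0.15]
  ],
  "grip": [0, 0, 0, 0, 0, 0, 0, 0, 0, 0, 0, 0, 0, 0, 0, 0, 0, 0, 0, 0]
}}

```text
clock: 4.4
tool_pos: [0.4316, -0.1965, 0.1083]
eef_rot: [0.315, 0.949, 0.0, -0.0]
contact_force: [-0.0, 0.7, 0.3]
opening: 0.996
finger_force: 0.0
```

Run:
```python
from h import *
snap('top','top1.png'); snap('side','side1.png')
st(); locate('bearing',.007,fresh=False); go(.4315,-.199,.0245,53)
a=cv2.imread('pics/top1.png')[190:340,350:550];b=cv2.imread('pics/side1.png')[110:260,250:450]
cv2.imwrite('pics/c1.png',cv2.resize(np.hstack([a,b]),None,fx=2,fy=2,interpolation=cv2.INTER_CUBIC))
```

```text
t4.50 tcp [ 0.4323 -0.1976  0.1095] q [ 0.411  0.768 -0.128  2.133  0.355  0.257  0.904] rot [[-0.801, 0.598, 0.003], [0.598, 0.801, -0.001], [-0.003, 0.001, -1.0]] F [ 0.6 -0.6  0.4] op 0.996 ff 0.0
bearing top 0.65 px 425 298 n 517 pos [ 0.427  -0.1959  0.007 ]
bearing side 0.53 px 353 193 n 296 pos [ 0.4301 -0.1932  0.007 ]
bearing side 0.33 px 313 237 n 1102 pos [ 0.5257 -0.019   0.007 ]
shift [ 0.0003 -0.0012  0.085 ] turn [0.0012 0.0032 0.0034]
shift [ 0.0003 -0.0012  0.085 ] turn [-5.0000e-03  1.9000e-03 -3.1382e+00]
```

View pics/c1.png

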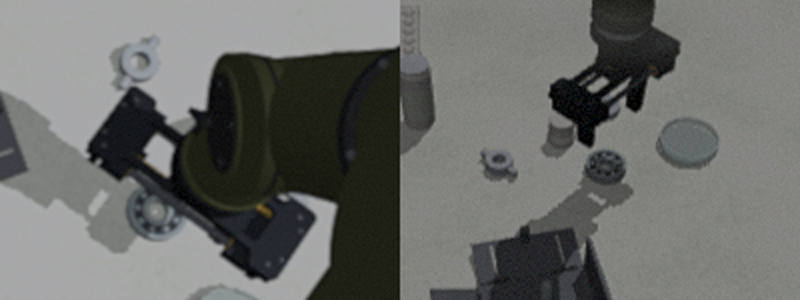

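The gripper hangs over the bearing with clear room around it, and the jar and dish are clear of the fingers. I'll descend and grip.

{"fn": "jog_arm", "kwargs": {
  "turn": [
    [0, 0, 0],
    [0, 0, 0],
    [0, 0, 0],
    [0, 0, 0],
    [0, 0, 0],
    [0, 0, 0],
    [0, 0, 0],
    [0, 0, 0],
    [0, 0, 0]
  ],
  "translation": [
    [0, -0.001, 0.04],
    [0, -0.001, 0.07],
    [0, -0.001, 0.085],
    [0, -0.001, 0.085],
    [0, -0.001, 0.085],
    [0, -0.001, 0.085],
    [0, -0.001, 0.085],
    [0, -0.001, 0.085],
    [0, -0.001, 0.085]
  ],
  "grip": [0, 0, 0, 0.6, 0.6, 0.6, 0.6, 0.6, 0.6],
  "force": 35
}}

```text
clock: 5.72
tool_pos: [0.4311, -0.1991, 0.0236]
eef_rot: [0.316, 0.949, 0.0, 0.001]
contact_force: [-0.5, -0.6, 6.3]
opening: 0.669
finger_force: 35.0
```

{"fn": "jog_arm", "kwargs": {
  "turn": [
    [0, 0, 0],
    [0, 0, 0],
    [0, 0, 0],
    [0, 0, 0]
  ],
  "translation": [
    [0, 0, -0.03],
    [0, 0, -0.08],
    [0, 0, -0.14],
    [0, 0, -0.14]
  ],
  "grip": [0.6, 0.6, 0.6, 0.6]
}}

```text
clock: 6.22
tool_pos: [0.4324, -0.1999, 0.1663]
eef_rot: [0.316, 0.949, 0.0, 0.004]
contact_force: [-0.1, 0.8, -1.8]
opening: 0.674
finger_force: 35.0
```

Run:
```python
from h import *
st(); go(.491,.0825,.165,53)
```

```text
t6.22 tcp [ 0.4324 -0.1999  0.1663] q [ 0.483  0.66  -0.232  2.098  0.36   0.412  0.895] rot [[-0.8, 0.6, 0.008], [0.6, 0.8, -0.003], [-0.008, 0.003, -1.0]] F [-0.1  0.8 -1.8] op 0.674 ff 34.999223593622446
shift [0.1226 0.261  0.0011] turn [0.0027 0.0078 0.002 ]
shift [0.1226 0.261  0.0011] turn [-0.0122  0.0042 -3.1395]
```

{"fn": "jog_arm", "kwargs": {
  "turn": [
    [0, 0, 0],
    [0, 0, 0],
    [0, 0, 0],
    [0, 0, 0],
    [0, 0, 0],
    [0, 0, 0],
    [0, 0, 0],
    [0, 0, 0],
    [0, 0, 0]
  ],
  "translation": [
    [0.02, 0.04, 0],
    [0.04, 0.09, 0],
    [0.065, 0.14, 0],
    [0.09, 0.19, 0],
    [0.11, 0.235, 0],
    [0.12, 0.255, 0],
    [0.1225, 0.261, 0],
    [0.1225, 0.261, 0],
    [0.1225, 0.261, 0]
  ],
  "grip": [0.6, 0.6, 0.6, 0.6, 0.6, 0.6, 0.6, 0.6, 0.6]
}}

```text
clock: 7.35
tool_pos: [0.4884, 0.0815, 0.1624]
eef_rot: [0.317, 0.948, -0.001, -0.0]
contact_force: [-0.1, 1.0, -1.1]
opening: 0.67
finger_force: 35.0
```

Run:
```python
from h import *
snap('top','top2.png'); snap('side','side2.png')
s=st(); zb=s['tool_pos'][2]-.019-.005+.007
locate('bearing',zb,fresh=False)
for c in('top','side'):
  for n in('bearing','spindle_seat','spindle_top'): print(c,n,[(np.round(d['position'],4).tolist(),round(float(d['p']),2)) for d in models.place_of(c,n)][:3])
print(zb)
for c in('top','side'): print(c,[np.round(proj(c,p)) for p in ((.491,.083,.09),(.491,.083,zb))])
a=cv2.imread('pics/top2.png')[180:330,190:390];b=cv2.imread('pics/side2.png')[180:330,220:420]
cv2.imwrite('pics/c2.png',cv2.resize(np.hstack([a,b]),None,fx=2,fy=2,interpolation=cv2.INTER_CUBIC))
```

```text
t7.45 tcp [0.4886 0.0819 0.1626] q [-0.168  0.68  -0.147  2.041  0.222  0.436  0.441] rot [[-0.799, 0.601, -0.001], [0.601, 0.799, -0.001], [-0.0, -0.001, -1.0]] F [-0.3 -0.7 -0.9] op 0.674 ff 34.99922635965049
bearing side 0.67 px 329 238 n 281 pos [0.4779 0.0894 0.1456]
bearing side 0.38 px 333 307 n 1360 pos [0.4531 0.2649 0.1456]
top bearing []
top spindle_seat []
top spindle_top [([0.591, -0.1855, 0.0063], 0.41)]
side bearing [([0.492, 0.0784, 0.1484], 0.5)]
side spindle_seat [([0.4929, 0.081, 0.0201], 0.65)]
side spindle_top [([0.491, 0.0854, 0.0921], 0.86)]
0.14559707299803412
top [array([285., 257.]), array([284., 250.])]
side [array([323., 250.]), array([323., 235.])]
```

View pics/c2.png

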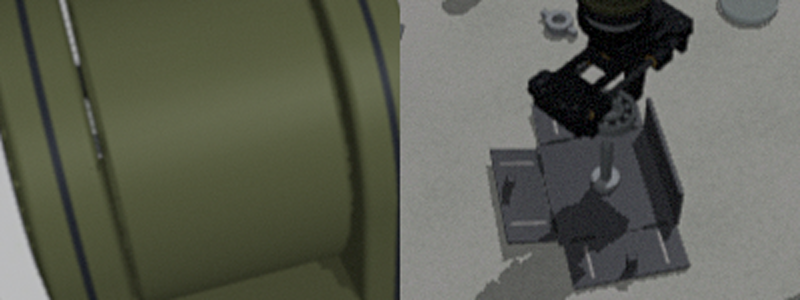

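```bash
cat >> h.py <<'E'
def sil(c,p,rad,h,col=False):
    a=np.linspace(0,2*np.pi,60); pts=[proj(c,np.array(p)+[rad*np.cos(t),rad*np.sin(t),s*h/2]) for t in a for s in(-1,1)]
    return np.array(pts)
E
python3 - <<'E'
from h import *
m=models.masks_of('side','bearing')[0]['pixels']; ys,xs=np.nonzero(m); print('mask x',xs.min(),xs.max(),'y',ys.min(),ys.max())
p0=np.array([.4886,.0819,.1456])
for k in(-6,-3,0,3,6):
    q=p0+np.array([-.8,.6,0])*k/1000; S=sil('side',q,.03,.014); print(k,S.min(0).round(1),S.max(0).round(1))
im=cv2.imread('pics/side2.png')[205:275,300:360]; o=cv2.resize(im,None,fx=9,fy=9,interpolation=cv2.INTER_CUBIC)
h=cv2.convexHull(((sil('side',p0,.03,.014)-[300,205]+.5)*9).astype(np.int32)); cv2.polylines(o,[h],True,(0,255,0),1)
cv2.imwrite('pics/c3.png',cv2.convertScaleAbs(o,alpha=1.6))
E
```

```text
mask x 319 337 y 226 248
-6 [309.2 221.6] [335.8 245.9]
-3 [310.2 222.3] [336.7 246.7]
0 [311.1 222.9] [337.7 247.4]
3 [312.1 223.6] [338.7 248.2]
6 [313.  224.3] [339.7 248.9]
```

View pics/c3.png

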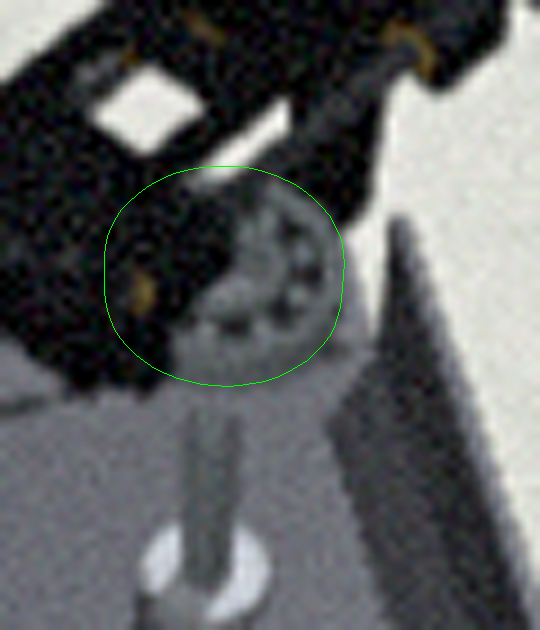

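The side crop shows the bearing matching the outline predicted from the TCP (green). The spindle top is at about (323.5,250.5), within 1 px of the prediction for (0.491,0.083). I'll lower onto the spindle.

{"fn": "jog_arm", "kwargs": {
  "turn": [
    [0, 0, 0],
    [0, 0, 0],
    [0, 0, 0],
    [0, 0, 0],
    [0, 0, 0]
  ],
  "translation": [
    [-0.001, 0.002, 0.02],
    [-0.001, 0.002, 0.035],
    [-0.001, 0.002, 0.048],
    [-0.001, 0.002, 0.058],
    [-0.001, 0.002, 0.058]
  ],
  "grip": [0.6, 0.6, 0.6, 0.6, 0.6]
}}

```text
clock: 8.52
tool_pos: [0.4904, 0.0843, 0.104]
eef_rot: [0.316, 0.949, -0.0, -0.001]
contact_force: [0.8, 1.5, -1.9]
opening: 0.669
finger_force: 35.0
```

{"fn": "jog_arm", "kwargs": {
  "turn": [
    [0, 0, 0],
    [0, 0, 0],
    [0, 0, 0],
    [0, 0, 0],
    [0, 0, 0]
  ],
  "translation": [
    [0, 0, 0.012],
    [0, 0, 0.025],
    [0, 0, 0.035],
    [0, 0, 0.043],
    [0, 0, 0.043]
  ],
  "grip": [0.6, 0.6, 0.6, 0.6, 0.6]
}}

```text
clock: 9.15
tool_pos: [0.4905, 0.0844, 0.061]
eef_rot: [0.316, 0.949, -0.0, -0.0]
contact_force: [-0.3, 0.4, -1.1]
opening: 0.674
finger_force: 35.0
```

{"fn": "jog_arm", "kwargs": {
  "turn": [
    [0, 0, 0],
    [0, 0, 0],
    [0, 0, 0],
    [0, 0, 0],
    [0, 0, 0],
    [0, 0, 0],
    [0, 0, 0],
    [0, 0, 0],
    [0, 0, 0],
    [0, 0, 0],
    [0, 0, 0]
  ],
  "translation": [
    [0, 0, 0.007],
    [0, 0, 0.0125],
    [0, 0, 0.0125],
    [0, 0, 0.0125],
    [0, 0, 0.0125],
    [0, 0, 0.0125],
    [0, 0, 0.0125],
    [0, 0, -0.03],
    [0, 0, -0.09],
    [0, 0, -0.14],
    [0, 0, -0.14]
  ],
  "grip": [0.6, 0.6, 0.6, 0.1, 0.1, 0.1, 0.1, 0.1, 0.1, 0.1, 0.1]
}}

```text
clock: 10.52
tool_pos: [0.493, 0.0849, 0.2051]
eef_rot: [0.316, 0.949, 0.002, 0.003]
contact_force: [0.2, -0.2, -1.0]
opening: 0.9
finger_force: 0.0
```

Run:
```python
from h import *
st(); go(.4395,-.329,.11,105)
```

```text
t10.53 tcp [0.493  0.0849 0.2051] q [-0.145  0.61  -0.186  1.999  0.207  0.543  0.452] rot [[-0.8, 0.6, 0.008], [0.6, 0.8, 0.002], [-0.005, 0.006, -1.0]] F [ 0.2 -0.2 -1. ] op 0.9 ff 0.0
shift [-0.205  -0.3638  0.0938] turn [ 0.0036  0.0074 -0.9051]
shift [-0.205  -0.3638  0.0938] turn [ 0.0088 -0.0043  2.2365]
```

{"fn": "jog_arm", "kwargs": {
  "turn": [
    [0, 0, -0.1],
    [0, 0, -0.3],
    [0, 0, -0.5],
    [0, 0, -0.7],
    [0, 0, -0.9],
    [0, 0, -0.9],
    [0, 0, -0.9],
    [0, 0, -0.9],
    [0, 0, -0.9],
    [0, 0, -0.9]
  ],
  "translation": [
    [-0.02, -0.04, 0],
    [-0.05, -0.09, 0],
    [-0.08, -0.145, 0],
    [-0.11, -0.2, 0],
    [-0.14, -0.25, 0],
    [-0.17, -0.305, 0.02],
    [-0.195, -0.35, 0.06],
    [-0.205, -0.364, 0.094],
    [-0.205, -0.364, 0.094],
    [-0.205, -0.364, 0.094]
  ],
  "grip": [0.1, 0, 0, 0, 0, 0, 0, 0, 0, 0]
}}

```text
clock: 11.78
tool_pos: [0.4375, -0.3279, 0.1081]
eef_rot: [-0.129, 0.992, 0.001, 0.0]
contact_force: [0.8, -0.4, -0.6]
opening: 1.001
finger_force: 0.0
```

Run:
```python
from h import *
snap('top','top3.png'); snap('side','side3.png')
s=st(); locate('spacer1',.006,fresh=False); locate('bearing',.027,fresh=False)
for c in('top','side'): print(c,proj(c,(.4909,.083,.027)))
go(.4395,-.329,.023,105)
a=cv2.imread('pics/top3.png')[200:350,220:320];b=cv2.imread('pics/side3.png')[130:280,260:410]
cv2.imwrite('pics/c4.png',cv2.resize(np.hstack([a,b]),None,fx=3,fy=3,interpolation=cv2.INTER_CUBIC))
```

```text
t11.88 tcp [ 0.4381 -0.3281  0.109 ] q [ 0.816  0.844 -0.437  1.911  0.668  0.533  1.751] rot [[-0.966, -0.257, 0.002], [-0.257, 0.966, 0.0], [-0.002, -0.0, -1.0]] F [-0.   0.3  0.2] op 0.999 ff 0.0
spacer1 top 0.62 px 146 230 n 373 pos [0.5621 0.38   0.006 ]
spacer1 top 0.41 px 418 221 n 318 pos [ 0.5875 -0.1874  0.006 ]
spacer1 side 0.7 px 352 164 n 145 pos [ 0.4392 -0.3217  0.006 ]
bearing top 0.93 px 287 262 n 651 pos [0.4939 0.0831 0.027 ]
bearing side 0.7 px 322 267 n 350 pos [0.49   0.0891 0.027 ]
top (np.float64(287.1065430893705), np.float64(263.2639887084848))
side (np.float64(322.0946604645937), np.float64(265.20782367227054))
shift [-0.0019 -0.0001  0.0857] turn [-0.001   0.0012 -0.0032]
shift [-0.0019 -0.0001  0.0857] turn [1.8000e-03 1.6000e-03 3.1384e+00]
```

View pics/c4.png

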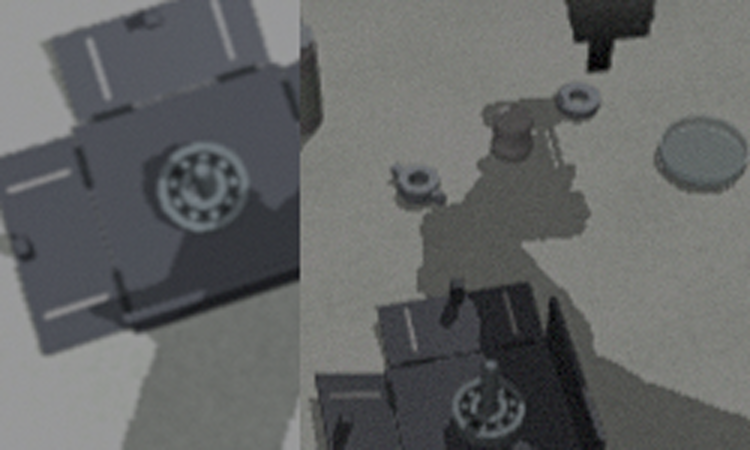

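The bearing lies flat on its seat around the spindle (top view, crop (203,185)). The spacer has not moved, at side (352,164). I'll grip it.

{"fn": "jog_arm", "kwargs": {
  "turn": [
    [0, 0, 0],
    [0, 0, 0],
    [0, 0, 0],
    [0, 0, 0],
    [0, 0, 0],
    [0, 0, 0],
    [0, 0, 0],
    [0, 0, 0],
    [0, 0, 0],
    [0, 0, 0],
    [0, 0, 0],
    [0, 0, 0]
  ],
  "translation": [
    [-0.002, 0, 0.04],
    [-0.002, 0, 0.07],
    [-0.002, 0, 0.086],
    [-0.002, 0, 0.086],
    [-0.002, 0, 0.086],
    [-0.002, 0, 0.086],
    [-0.002, 0, 0.086],
    [-0.002, 0, 0.086],
    [-0.002, 0, 0.086],
    [-0.002, 0, 0.05],
    [-0.002, 0, -0.01],
    [-0.002, 0, -0.06]
  ],
  "grip": [0, 0, 0, 0.7, 0.7, 0.7, 0.7, 0.7, 0.7, 0.7, 0.7, 0.7],
  "force": 35
}}

```text
clock: 13.58
tool_pos: [0.4386, -0.3292, 0.1693]
eef_rot: [-0.128, 0.992, 0.0, 0.0]
contact_force: [1.3, -0.8, -0.6]
opening: 0.503
finger_force: 35.0
```

Run:
```python
from h import *
st(); go(.491,.083,.165,105)
```

```text
t13.57 tcp [ 0.4386 -0.3292  0.1693] q [ 0.872  0.76  -0.529  1.87   0.591  0.673  1.816] rot [[-0.967, -0.255, 0.0], [-0.255, 0.967, 0.0], [-0.0, 0.0, -1.0]] F [ 1.3 -0.8 -0.6] op 0.503 ff 35.000203801319
shift [-0.1556  0.3853  0.0045] turn [ 0.0004  0.0001 -0.0045]
shift [-0.1556  0.3853  0.0045] turn [ 2.0000e-04 -6.0000e-04  3.1371e+00]
```

{"fn": "jog_arm", "kwargs": {
  "turn": [
    [0, 0, 0],
    [0, 0, 0],
    [0, 0, 0],
    [0, 0, 0],
    [0, 0, 0],
    [0, 0, 0],
    [0, 0, 0],
    [0, 0, 0],
    [0, 0, 0],
    [0, 0, 0],
    [0, 0, 0]
  ],
  "translation": [
    [-0.015, 0.04, 0],
    [-0.035, 0.09, 0],
    [-0.06, 0.145, 0],
    [-0.08, 0.2, 0],
    [-0.105, 0.255, 0],
    [-0.125, 0.31, 0],
    [-0.145, 0.355, 0],
    [-0.153, 0.378, 0.005],
    [-0.1555, 0.385, 0.005],
    [-0.1555, 0.385, 0.005],
    [-0.1555, 0.385, 0.005]
  ],
  "grip": [0.7, 0.7, 0.7, 0.7, 0.7, 0.7, 0.7, 0.7, 0.7, 0.7, 0.7]
}}

```text
clock: 14.95
tool_pos: [0.491, 0.0806, 0.1627]
eef_rot: [-0.127, 0.992, -0.001, -0.0]
contact_force: [1.2, -0.7, -0.3]
opening: 0.504
finger_force: 35.0
```

```bash
cat >> h.py <<'E'
def crop(c,p,rad,h,f):
    "side crop with the outline expected of a part at p"
    u,v=proj(c,p); x0,y0=int(u)-30,int(v)-30
    o=cv2.resize(snap(c)[y0:y0+70,x0:x0+60,::-1],None,fx=8,fy=8,interpolation=cv2.INTER_CUBIC); o=cv2.convertScaleAbs(o,alpha=1.6)
    for q,rr,hh,k in((p,rad,h,(0,255,0)),((.491,.083,.09),.004,0,(0,0,255))):
        cv2.polylines(o,[cv2.convexHull(((sil(c,q,rr,hh)-[x0,y0]+.5)*8).astype(np.int32))],True,k,1)
    cv2.imwrite('pics/'+f,o)
E
python3 - <<'E'
from h import *
s=st(); p=s['tool_pos']-[0,0,.017]; crop('side',p,.023,.012,'c5.png'); go(.491,.0835,.1,105)
E
```

```text
t14.95 tcp [0.491  0.0806 0.1627] q [-0.008  0.703 -0.401  2.027  0.539  0.516  1.024] rot [[-0.968, -0.252, -0.001], [-0.252, 0.968, -0.001], [0.001, -0.001, -1.0]] F [ 1.2 -0.7 -0.3] op 0.504 ff 34.999814350157976
shift [-0.0007  0.0028  0.0627] turn [-0.001  -0.0006 -0.0072]
shift [-0.0007  0.0028  0.0627] turn [-1.0000e-03  1.5000e-03  3.1344e+00]
```

View pics/c5.png

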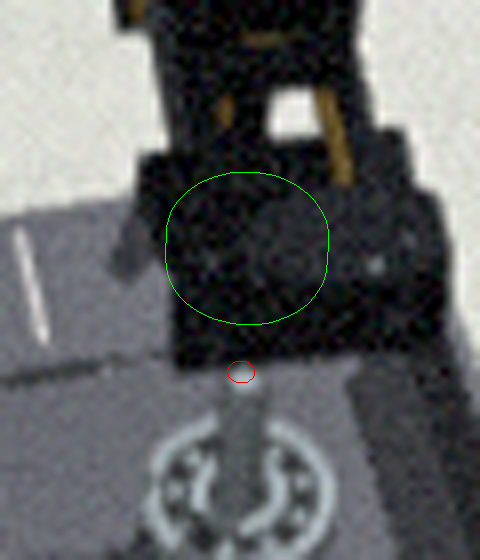

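A finger hides the spacer. The spindle top matches the prediction (red), so I'll lower slowly and watch the force.

{"fn": "jog_arm", "kwargs": {
  "turn": [
    [0, 0, 0],
    [0, 0, 0],
    [0, 0, 0],
    [0, 0, 0],
    [0, 0, 0],
    [0, 0, 0]
  ],
  "translation": [
    [-0.001, 0.003, 0.02],
    [-0.001, 0.003, 0.04],
    [-0.001, 0.003, 0.048],
    [-0.001, 0.003, 0.054],
    [-0.001, 0.003, 0.06],
    [-0.001, 0.003, 0.06]
  ],
  "grip": [0.7, 0.7, 0.7, 0.7, 0.7, 0.7]
}}

```text
clock: 15.75
tool_pos: [0.491, 0.0846, 0.1025]
eef_rot: [-0.128, 0.992, -0.001, -0.001]
contact_force: [-0.5, -2.4, -2.4]
opening: 0.505
finger_force: 35.0
```

{"fn": "jog_arm", "kwargs": {
  "turn": [
    [0, 0, 0],
    [0, 0, 0],
    [0, 0, 0],
    [0, 0, 0],
    [0, 0, 0]
  ],
  "translation": [
    [0, 0, 0.01],
    [0, 0, 0.02],
    [0, 0, 0.03],
    [0, 0, 0.036],
    [0, 0, 0.036]
  ],
  "grip": [0.7, 0.7, 0.7, 0.7, 0.7]
}}

```text
clock: 16.38
tool_pos: [0.4906, 0.0847, 0.0655]
eef_rot: [-0.128, 0.992, -0.001, -0.001]
contact_force: [-0.3, -3.9, -3.7]
opening: 0.507
finger_force: 35.0
```

{"fn": "jog_arm", "kwargs": {
  "turn": [
    [0, 0, 0],
    [0, 0, 0],
    [0, 0, 0],
    [0, 0, 0],
    [0, 0, 0],
    [0, 0, 0],
    [0, 0, 0],
    [0, 0, 0],
    [0, 0, 0],
    [0, 0, 0]
  ],
  "translation": [
    [0, -0.0015, 0.004],
    [0, -0.0015, 0.0075],
    [0, -0.0015, 0.0075],
    [0, -0.0015, 0.0075],
    [0, -0.0015, 0.0075],
    [0, -0.0015, 0.0075],
    [0, -0.0015, -0.02],
    [0, -0.0015, -0.07],
    [0, -0.0015, -0.12],
    [0, -0.0015, -0.12]
  ],
  "grip": [0.7, 0.7, 0.7, 0.2, 0.2, 0.2, 0.2, 0.2, 0.2, 0.2]
}}

```text
clock: 17.62
tool_pos: [0.4941, 0.0853, 0.19]
eef_rot: [-0.128, 0.992, 0.001, 0.004]
contact_force: [0.1, -0.7, 0.3]
opening: 0.8
finger_force: 0.0
```

Run:
```python
from h import *
st(); go(.561,.381,.11,105)
```

```text
t17.62 tcp [0.4941 0.0853 0.19  ] q [ 0.022  0.663 -0.457  2.001  0.516  0.583  1.04 ] rot [[-0.967, -0.254, 0.008], [-0.254, 0.967, 0.003], [-0.008, 0.001, -1.0]] F [ 0.1 -0.7  0.3] op 0.8 ff 0.0
shift [-0.1392  0.2689  0.0814] turn [ 0.0009  0.0083 -0.005 ]
shift [-0.1392  0.2689  0.0814] turn [ 1.3000e-02 -1.3000e-03  3.1365e+00]
```

{"fn": "jog_arm", "kwargs": {
  "turn": [
    [0, 0, 0],
    [0, 0, 0],
    [0, 0, 0],
    [0, 0, 0],
    [0, 0, 0],
    [0, 0, 0],
    [0, 0, 0],
    [0, 0, 0],
    [0, 0, 0]
  ],
  "translation": [
    [-0.02, 0.04, 0],
    [-0.045, 0.09, 0],
    [-0.07, 0.14, 0],
    [-0.1, 0.19, 0],
    [-0.12, 0.235, 0.03],
    [-0.135, 0.26, 0.06],
    [-0.139, 0.269, 0.08],
    [-0.139, 0.269, 0.08],
    [-0.139, 0.269, 0.08]
  ],
  "grip": [0.1, 0, 0, 0, 0, 0, 0, 0, 0]
}}

```text
clock: 18.75
tool_pos: [0.5584, 0.3781, 0.1073]
eef_rot: [-0.127, 0.992, -0.001, 0.0]
contact_force: [-0.3, -0.8, 0.6]
opening: 1.003
finger_force: 0.0
```

Run:
```python
from h import *
snap('top','top4.png'); snap('side','side4.png')
s=st(); locate('spacer1',.006,fresh=False); locate('washer',.003,fresh=False); locate('collar',.009,fresh=False)
go(.561,.381,.023,105)
a=cv2.imread('pics/top4.png')[180:330,100:320];b=cv2.imread('pics/side4.png')[220:420,240:380]
cv2.imwrite('pics/c6.png',np.hstack([cv2.resize(a,(660,450)),cv2.resize(b,(315,450))])[:,260-0:1000])
```

```text
t18.85 tcp [0.5588 0.3786 0.1081] q [-0.462  0.96  -0.4    1.504  0.475  0.774  0.774] rot [[-0.968, -0.253, 0.002], [-0.253, 0.968, 0.0], [-0.002, -0.0, -1.0]] F [0.1 0.7 0.4] op 1.003 ff 0.0
spacer1 top 0.89 px 287 261 n 334 pos [0.5001 0.0846 0.006 ]
spacer1 side 0.47 px 322 264 n 176 pos [0.4916 0.0659 0.006 ]
washer side 0.84 px 328 381 n 539 pos [0.4493 0.3617 0.003 ]
washer side 0.7 px 322 264 n 178 pos [0.4916 0.0635 0.003 ]
collar top 0.74 px 418 222 n 345 pos [ 0.5855 -0.1861  0.009 ]
shift [-0.0032  0.0006  0.0842] turn [ 0.0002  0.0006 -0.0049]
shift [-0.0032  0.0006  0.0842] turn [ 9.0000e-04 -3.0000e-04  3.1366e+00]
```

View pics/c6.png

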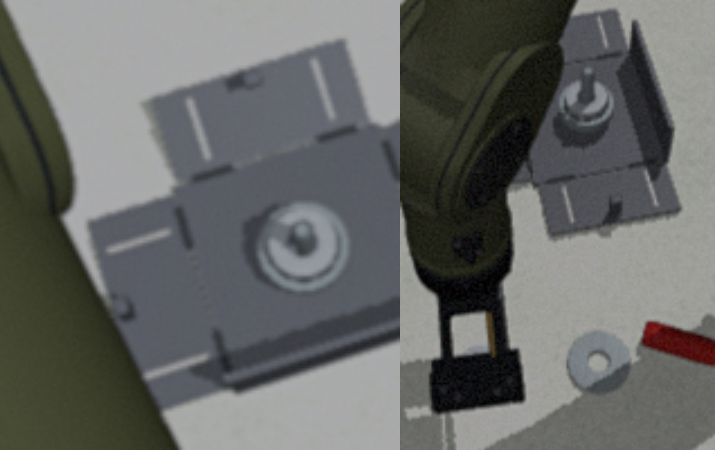

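The first spacer lies flat on the bearing and the second shows between the fingers. The washer is at its place. I'll grip the second spacer.

{"fn": "jog_arm", "kwargs": {
  "turn": [
    [0, 0, 0],
    [0, 0, 0],
    [0, 0, 0],
    [0, 0, 0],
    [0, 0, 0],
    [0, 0, 0],
    [0, 0, 0],
    [0, 0, 0],
    [0, 0, 0],
    [0, 0, 0],
    [0, 0, 0],
    [0, 0, 0]
  ],
  "translation": [
    [-0.002, 0.001, 0.04],
    [-0.002, 0.001, 0.07],
    [-0.002, 0.001, 0.085],
    [-0.002, 0.001, 0.085],
    [-0.002, 0.001, 0.085],
    [-0.002, 0.001, 0.085],
    [-0.002, 0.001, 0.085],
    [-0.002, 0.001, 0.085],
    [-0.002, 0.001, 0.085],
    [-0.002, 0.001, 0.05],
    [-0.002, 0.001, -0.01],
    [-0.002, 0.001, -0.06]
  ],
  "grip": [0, 0, 0, 0.7, 0.7, 0.7, 0.7, 0.7, 0.7, 0.7, 0.7, 0.7],
  "force": 35
}}

```text
clock: 20.65
tool_pos: [0.5594, 0.3814, 0.1685]
eef_rot: [-0.128, 0.992, 0.0, 0.0]
contact_force: [0.9, 0.5, -1.1]
opening: 0.51
finger_force: 35.0
```

Run:
```python
from h import *
snap('side','side5.png')
s=st(); locate('spacer1',s['tool_pos'][2]-.017,('side',),False); go(.491,.083,.165,105)
```

```text
t20.70 tcp [0.5621 0.3841 0.1758] q [-0.447  0.88  -0.439  1.457  0.435  0.889  0.809] rot [[-0.967, -0.254, 0.009], [-0.254, 0.967, 0.008], [-0.01, 0.005, -1.0]] F [0.5 0.9 3.7] op 0.509 ff 34.99976041261107
spacer1 side 0.74 px 322 264 n 204 pos [0.4841 0.1712 0.1588]
spacer1 side 0.56 px 268 349 n 75 pos [0.5642 0.3741 0.1588]
shift [ 0.1452 -0.2733  0.0051] turn [ 0.0054  0.0102 -0.0052]
shift [ 0.1452 -0.2733  0.0051] turn [ 0.016  -0.0085  3.1364]
```

{"fn": "jog_arm", "kwargs": {
  "turn": [
    [0, 0, 0],
    [0, 0, 0],
    [0, 0, 0],
    [0, 0, 0],
    [0, 0, 0],
    [0, 0, 0],
    [0, 0, 0],
    [0, 0, 0],
    [0, 0, 0],
    [0, 0, 0]
  ],
  "translation": [
    [0.02, -0.04, 0],
    [0.045, -0.09, 0],
    [0.075, -0.14, 0],
    [0.1, -0.19, 0],
    [0.125, -0.235, 0],
    [0.14, -0.262, 0],
    [0.144, -0.271, 0],
    [0.144, -0.271, 0],
    [0.144, -0.271, 0],
    [0.144, -0.271, 0]
  ],
  "grip": [0.7, 0.7, 0.7, 0.7, 0.7, 0.7, 0.7, 0.7, 0.7, 0.7]
}}

```text
clock: 22.0
tool_pos: [0.4894, 0.0842, 0.1667]
eef_rot: [-0.129, 0.992, 0.001, 0.0]
contact_force: [-0.1, 0.5, 0.0]
opening: 0.51
finger_force: 35.0
```

Run:
```python
from h import *
s=st(); go(.491,.0835,.1,105)
```

```text
t22.00 tcp [0.4894 0.0842 0.1667] q [ 2.000e-03  6.980e-01 -4.270e-01  2.027e+00  5.540e-01  5.290e-01
  1.006e+00] rot [[-0.967, -0.256, 0.0], [-0.256, 0.967, 0.001], [-0.001, 0.001, -1.0]] F [-0.1  0.5  0. ] op 0.51 ff 34.99986916780472
shift [-0.0013 -0.0012  0.0667] turn [ 0.001   0.0008 -0.0025]
shift [-0.0013 -0.0012  0.0667] turn [ 1.2000e-03 -1.6000e-03  3.1391e+00]
```

{"fn": "jog_arm", "kwargs": {
  "turn": [
    [0, 0, 0],
    [0, 0, 0],
    [0, 0, 0],
    [0, 0, 0],
    [0, 0, 0],
    [0, 0, 0]
  ],
  "translation": [
    [-0.0015, -0.001, 0.02],
    [-0.0015, -0.001, 0.042],
    [-0.0015, -0.001, 0.05],
    [-0.0015, -0.001, 0.057],
    [-0.0015, -0.001, 0.064],
    [-0.0015, -0.001, 0.064]
  ],
  "grip": [0.7, 0.7, 0.7, 0.7, 0.7, 0.7]
}}

```text
clock: 22.75
tool_pos: [0.4907, 0.082, 0.1026]
eef_rot: [-0.128, 0.992, -0.0, -0.0]
contact_force: [0.2, 0.5, -0.1]
opening: 0.51
finger_force: 35.0
```

{"fn": "jog_arm", "kwargs": {
  "turn": [
    [0, 0, 0],
    [0, 0, 0],
    [0, 0, 0],
    [0, 0, 0],
    [0, 0, 0]
  ],
  "translation": [
    [0, 0, 0.01],
    [0, 0, 0.02],
    [0, 0, 0.028],
    [0, 0, 0.031],
    [0, 0, 0.031]
  ],
  "grip": [0.7, 0.7, 0.7, 0.7, 0.7]
}}

```text
clock: 23.38
tool_pos: [0.4906, 0.082, 0.0714]
eef_rot: [-0.128, 0.992, -0.0, -0.0]
contact_force: [-0.2, 0.3, -0.3]
opening: 0.51
finger_force: 35.0
```

{"fn": "jog_arm", "kwargs": {
  "turn": [
    [0, 0, 0],
    [0, 0, 0],
    [0, 0, 0],
    [0, 0, 0],
    [0, 0, 0],
    [0, 0, 0],
    [0, 0, 0],
    [0, 0, 0],
    [0, 0, 0]
  ],
  "translation": [
    [0, 0, 0.0015],
    [0, 0, 0.0015],
    [0, 0, 0.0015],
    [0, 0, 0.0015],
    [0, 0, 0.0015],
    [0, 0, -0.02],
    [0, 0, -0.06],
    [0, 0, -0.11],
    [0, 0, -0.11]
  ],
  "grip": [0.7, 0.7, 0.2, 0.2, 0.2, 0.2, 0.2, 0, 0]
}}

```text
clock: 24.5
tool_pos: [0.4927, 0.0825, 0.1846]
eef_rot: [-0.128, 0.992, 0.001, 0.003]
contact_force: [-0.2, -0.5, -0.8]
opening: 0.996
finger_force: 0.0
```

Run:
```python
from h import *
st(); go(.4495,.3585,.11,105)
locate('screwdriver',.01,('top',))
```

```text
t24.50 tcp [0.4927 0.0825 0.1846] q [ 0.031  0.673 -0.465  2.009  0.541  0.575  1.019] rot [[-0.967, -0.254, 0.007], [-0.254, 0.967, 0.002], [-0.007, 0.0, -1.0]] F [-0.2 -0.5 -0.8] op 0.996 ff 0.0
shift [-0.0277  0.2779  0.0749] turn [ 0.0004  0.0068 -0.0053]
shift [-0.0277  0.2779  0.0749] turn [ 1.0700e-02 -6.0000e-04  3.1363e+00]
screwdriver top 0.74 px 154 338 n 763 pos [0.3407 0.342  0.01  ]
screwdriver top 0.68 px 248 229 n 103 pos [0.5664 0.1675 0.01  ]
```

{"fn": "jog_arm", "kwargs": {
  "turn": [
    [0, 0, 0],
    [0, 0, 0],
    [0, 0, 0],
    [0, 0, 0],
    [0, 0, 0],
    [0, 0, 0],
    [0, 0, 0],
    [0, 0, 0],
    [0, 0, 0]
  ],
  "translation": [
    [-0.005, 0.04, 0],
    [-0.01, 0.09, 0],
    [-0.015, 0.145, 0],
    [-0.02, 0.2, 0],
    [-0.025, 0.25, 0.02],
    [-0.027, 0.272, 0.05],
    [-0.0275, 0.278, 0.073],
    [-0.0275, 0.278, 0.073],
    [-0.0275, 0.278, 0.073]
  ],
  "grip": [0, 0, 0, 0, 0, 0, 0, 0, 0]
}}

```text
clock: 25.72
tool_pos: [0.4467, 0.3571, 0.1084]
eef_rot: [-0.128, 0.992, -0.001, -0.0]
contact_force: [0.1, 0.5, -0.1]
opening: 1.001
finger_force: 0.0
```

Run:
```python
from h import *
snap('top','top5.png'); snap('side','side5b.png')
s=st(); locate('washer',.003,fresh=False); locate('spacer1',.052,fresh=False); go(.4495,.3585,.0205,105)
for c in('top','side'): print(c,proj(c,(.4909,.083,.052)))
a=cv2.imread('pics/top5.png')[200:320,230:350];b=cv2.imread('pics/side5b.png')[290:440,260:410]; d=cv2.imread('pics/side5b.png')[200:320,260:380]
cv2.imwrite('pics/c7.png',np.hstack([cv2.resize(k,(260,260),interpolation=cv2.INTER_CUBIC) for k in(a,d,b)]))
```

```text
t25.82 tcp [0.4473 0.3573 0.1094] q [-0.548  0.852 -0.357  1.836  0.531  0.548  0.574] rot [[-0.967, -0.253, 0.001], [-0.253, 0.967, 0.0], [-0.001, -0.0, -1.0]] F [ 0.2  0.5 -0.6] op 1.0 ff 0.0
washer side 0.64 px 328 312 n 117 pos [0.464  0.1985 0.003 ]
washer side 0.56 px 323 378 n 61 pos [0.4597 0.3566 0.003 ]
spacer1 top 0.9 px 287 260 n 348 pos [0.4925 0.0818 0.052 ]
shift [-0.0024  0.0002  0.0889] turn [ 0.0004  0.001  -0.0053]
shift [-0.0024  0.0002  0.0889] turn [ 1.6000e-03 -6.0000e-04  3.1363e+00]
top (np.float64(286.44739662860786), np.float64(260.7668341884703))
side (np.float64(322.3327202764707), np.float64(259.3378467571475))
```

View pics/c7.png

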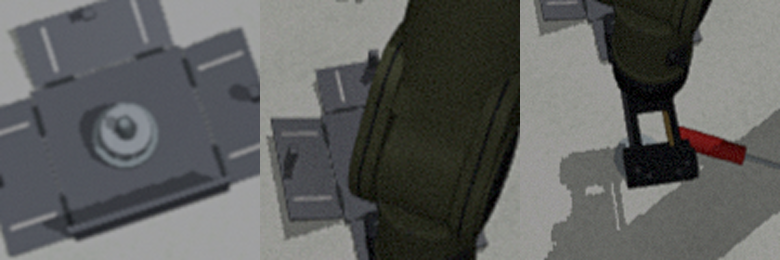

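Both spacers are stacked on the spindle, and the washer lies under the gripper. I'll grip the washer.

{"fn": "jog_arm", "kwargs": {
  "turn": [
    [0, 0, 0],
    [0, 0, 0],
    [0, 0, 0],
    [0, 0, 0],
    [0, 0, 0]
  ],
  "translation": [
    [-0.0025, 0, 0.04],
    [-0.0025, 0, 0.07],
    [-0.0025, 0, 0.084],
    [-0.0025, 0, 0.088],
    [-0.0025, 0, 0.088]
  ],
  "grip": [0, 0, 0, 0, 0]
}}

```text
clock: 26.65
tool_pos: [0.4494, 0.3588, 0.0214]
eef_rot: [-0.128, 0.992, 0.0, 0.0]
contact_force: [0.0, -0.1, 0.4]
opening: 1.002
finger_force: 0.0
```

Tips are at 2.4 mm, so I'll go 0.8 mm lower, close and lift.

{"fn": "jog_arm", "kwargs": {
  "turn": [
    [0, 0, 0],
    [0, 0, 0],
    [0, 0, 0],
    [0, 0, 0],
    [0, 0, 0],
    [0, 0, 0],
    [0, 0, 0],
    [0, 0, 0],
    [0, 0, 0],
    [0, 0, 0],
    [0, 0, 0]
  ],
  "translation": [
    [0, 0, 0.0008],
    [0, 0, 0.0008],
    [0, 0, 0.0008],
    [0, 0, 0.0008],
    [0, 0, 0.0008],
    [0, 0, 0.0008],
    [0, 0, 0.0008],
    [0, 0, -0.02],
    [0, 0, -0.07],
    [0, 0, -0.12],
    [0, 0, -0.145]
  ],
  "grip": [0, 0.6, 0.6, 0.6, 0.6, 0.6, 0.6, 0.6, 0.6, 0.6, 0.6],
  "force": 40
}}

```text
clock: 28.02
tool_pos: [0.4496, 0.3591, 0.1682]
eef_rot: [-0.128, 0.992, 0.001, 0.001]
contact_force: [0.3, -0.0, -0.7]
opening: 0.655
finger_force: 40.0
```

Run:
```python
from h import *
snap('side'); st(); print([(np.round(d['position'],4).tolist(),round(float(d['p']),2)) for d in models.place_of('side','washer')]); go(.491,.083,.165,105)
```

```text
t28.07 tcp [0.4505 0.36   0.1703] q [-0.506  0.767 -0.428  1.794  0.478  0.677  0.623] rot [[-0.967, -0.254, 0.005], [-0.254, 0.967, 0.005], [-0.006, 0.003, -1.0]] F [-0.8 -0.2  1.2] op 0.654 ff 39.97430822462775
[([0.4484, 0.3577, 0.1516], 0.61)]
shift [ 0.0309 -0.278   0.0024] turn [ 0.0028  0.0047 -0.0049]
shift [ 0.0309 -0.278   0.0024] turn [ 0.0073 -0.0044  3.1366]
```

{"fn": "jog_arm", "kwargs": {
  "turn": [
    [0, 0, 0],
    [0, 0, 0],
    [0, 0, 0],
    [0, 0, 0],
    [0, 0, 0],
    [0, 0, 0],
    [0, 0, 0],
    [0, 0, 0],
    [0, 0, 0]
  ],
  "translation": [
    [0.005, -0.04, 0],
    [0.01, -0.09, 0],
    [0.017, -0.145, 0],
    [0.023, -0.2, 0],
    [0.028, -0.25, 0],
    [0.03, -0.272, 0],
    [0.031, -0.278, 0],
    [0.031, -0.278, 0],
    [0.031, -0.278, 0]
  ],
  "grip": [0.6, 0.6, 0.6, 0.6, 0.6, 0.6, 0.6, 0.6, 0.6]
}}

```text
clock: 29.25
tool_pos: [0.4896, 0.0835, 0.1656]
eef_rot: [-0.13, 0.992, 0.001, -0.0]
contact_force: [-0.8, 0.9, -0.8]
opening: 0.652
finger_force: 40.0
```

Run:
```python
from h import *
snap('side'); s=st(); print([(np.round(d['position'],4).tolist(),round(float(d['p']),2)) for d in models.place_of('side','washer')]); go(.491,.083,.1,105)
m=models.masks_of('side','washer')
for d in m[:2]:
    ys,xs=np.nonzero(d['pixels']); print(d['p'],xs.min(),xs.max(),ys.min(),ys.max())
S=sil('side',s['tool_pos']-[0,0,.0175],.03,.006); print(S.min(0),S.max(0))
```

```text
t29.30 tcp [0.4896 0.0834 0.1656] q [ 0.016  0.704 -0.449  2.027  0.579  0.536  0.983] rot [[-0.966, -0.257, -0.0], [-0.257, 0.966, 0.001], [-0.0, 0.001, -1.0]] F [-0.1 -0.6 -1. ] op 0.648 ff 39.97431434341706
[([0.49, 0.0844, 0.147], 0.6)]
shift [-0.0012 -0.0006  0.0657] turn [ 0.0008  0.0002 -0.0022]
shift [-0.0012 -0.0006  0.0657] turn [ 4.0000e-04 -1.3000e-03  3.1394e+00]
[310.63515798 223.82425536] [337.21661008 246.14528332]
```

{"fn": "jog_arm", "kwargs": {
  "turn": [
    [0, 0, 0],
    [0, 0, 0],
    [0, 0, 0],
    [0, 0, 0],
    [0, 0, 0],
    [0, 0, 0]
  ],
  "translation": [
    [-0.001, -0.0005, 0.02],
    [-0.001, -0.0005, 0.043],
    [-0.001, -0.0005, 0.052],
    [-0.001, -0.0005, 0.059],
    [-0.001, -0.0005, 0.065],
    [-0.001, -0.0005, 0.065]
  ],
  "grip": [0.6, 0.6, 0.6, 0.6, 0.6, 0.6]
}}

```text
clock: 30.15
tool_pos: [0.4909, 0.0815, 0.1007]
eef_rot: [-0.128, 0.992, -0.0, -0.0]
contact_force: [-0.1, -0.9, -1.4]
opening: 0.651
finger_force: 40.0
```

{"fn": "jog_arm", "kwargs": {
  "turn": [
    [0, 0, 0],
    [0, 0, 0],
    [0, 0, 0],
    [0, 0, 0]
  ],
  "translation": [
    [0, 0, 0.01],
    [0, 0, 0.018],
    [0, 0, 0.02],
    [0, 0, 0.02]
  ],
  "grip": [0.6, 0.6, 0.6, 0.6]
}}

```text
clock: 30.65
tool_pos: [0.4908, 0.0815, 0.0805]
eef_rot: [-0.128, 0.992, -0.0, -0.0]
contact_force: [-0.4, -0.5, -0.3]
opening: 0.651
finger_force: 40.0
```

{"fn": "jog_arm", "kwargs": {
  "turn": [
    [0, 0, 0],
    [0, 0, 0],
    [0, 0, 0],
    [0, 0, 0],
    [0, 0, 0],
    [0, 0, 0],
    [0, 0, 0],
    [0, 0, 0],
    [0, 0, 0]
  ],
  "translation": [
    [0, 0, 0.001],
    [0, 0, 0.001],
    [0, 0, 0.001],
    [0, 0, 0.001],
    [0, 0, 0.001],
    [0, 0, -0.02],
    [0, 0, -0.06],
    [0, 0, -0.11],
    [0, 0, -0.11]
  ],
  "grip": [0.6, 0.6, 0.1, 0.1, 0.1, 0.1, 0.1, 0, 0]
}}

```text
clock: 31.78
tool_pos: [0.4928, 0.0821, 0.1937]
eef_rot: [-0.128, 0.992, 0.001, 0.003]
contact_force: [0.2, -0.4, -0.5]
opening: 0.999
finger_force: 0.0
```

Run:
```python
from h import *
st(); im=snap('side'); snap('top'); locate('collar',.009,fresh=False)
for c in('top','side'):
    print(c,[(np.round(d['position'],4).tolist(),round(float(d['p']),2)) for d in models.place_of(c,'collar')])
go(.587,-.185,.12,50);go(.587,-.185,.12,50)
a=cv2.imread('pics/top0.png')[200:240,400:440]; 
x=cams.snapshot('top')[195:245,395:445,::-1]
cv2.imwrite('pics/c8.png',np.hstack([cv2.resize(k,(400,400),interpolation=cv2.INTER_CUBIC) for k in(x,im[165:215,275:325,::-1])]))
for a in(110,125,130,135,140,145,150):
    a=np.radians(a); d=.034*np.array([np.cos(a),np.sin(a),0]); c=np.array([.587,-.186,.009])
    print(np.degrees(a),[np.round(proj(k,c+s*d),1).tolist() for k in('top','side') for s in(1,-1)])
```

```text
t31.77 tcp [0.4928 0.0821 0.1937] q [ 0.054  0.663 -0.501  2.     0.547  0.606  1.012] rot [[-0.967, -0.254, 0.007], [-0.254, 0.967, 0.002], [-0.007, 0.0, -1.0]] F [ 0.2 -0.4 -0.5] op 0.999 ff 0.0
collar side 0.6 px 299 192 n 177 pos [ 0.5844 -0.1798  0.009 ]
top [([0.7377, 0.3165, -0.0021], 0.56), ([0.4927, 0.0829, 0.0262], 0.48)]
side [([0.4932, 0.0832, 0.0928], 0.6), ([0.5847, -0.1851, 0.0144], 0.53)]
shift [-0.026  -0.2821  0.0694] turn [-0.0013 -0.0024  0.9556]
shift [-0.026  -0.2821  0.0694] turn [ 2.800e-03 -1.500e-03 -2.186e+00]
shift [-0.026  -0.2821  0.0694] turn [-0.0013 -0.0024  0.9556]
shift [-0.026  -0.2821  0.0694] turn [ 2.800e-03 -1.500e-03 -2.186e+00]
110.0 [[402.7, 226.4], [433.0, 216.1], [301.0, 198.2], [296.1, 181.9]]
125.00000000000001 [[404.7, 230.1], [430.9, 212.4], [303.9, 197.5], [293.2, 182.7]]
130.0 [[405.6, 231.2], [429.9, 211.3], [304.8, 197.1], [292.3, 183.0]]
135.0 [[406.6, 232.3], [428.9, 210.3], [305.7, 196.6], [291.5, 183.5]]
140.0 [[407.7, 233.2], [427.9, 209.4], [306.4, 196.1], [290.7, 183.9]]
145.0 [[408.9, 234.1], [426.7, 208.6], [307.2, 195.6], [290.0, 184.4]]
150.0 [[410.1, 234.8], [425.5, 207.8], [307.8, 195.0], [289.3, 185.0]]
```

View pics/c8.png

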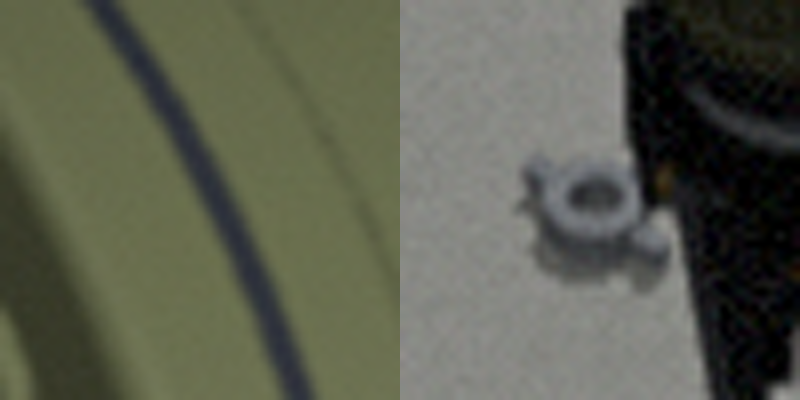

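The side crop shows the collar at about (299,190), unmoved, with wing tips at (292,186) and (307,196). That puts the wing axis near 146°, so I'll close across it at 56°.

{"fn": "jog_arm", "kwargs": {
  "turn": [
    [0, 0, 0.15],
    [0, 0, 0.3],
    [0, 0, 0.45],
    [0, 0, 0.6],
    [0, 0, 0.75],
    [0, 0, 0.85],
    [0, 0, 0.85],
    [0, 0, 0.85],
    [0, 0, 0.85]
  ],
  "translation": [
    [-0.004, -0.04, 0],
    [-0.009, -0.09, 0],
    [-0.014, -0.145, 0],
    [-0.019, -0.2, 0],
    [-0.023, -0.25, 0.02],
    [-0.025, -0.275, 0.045],
    [-0.026, -0.282, 0.07],
    [-0.026, -0.282, 0.07],
    [-0.026, -0.282, 0.07]
  ],
  "grip": [0, 0, 0, 0, 0, 0, 0, 0, 0]
}}

```text
clock: 33.25
tool_pos: [0.588, -0.1836, 0.121]
eef_rot: [0.291, 0.957, 0.0, -0.0]
contact_force: [-0.0, -0.4, 0.8]
opening: 1.0
finger_force: 0.0
```

Run:
```python
from h import *
snap('top','top6.png'); snap('side','side6.png')
st(); locate('collar',.009,fresh=False); locate('washer',.061,fresh=False); print([np.round(proj(c,(.491,.083,.061))) for c in('top','side')])
go(.587,-.186,.023,56)
a=cv2.imread('pics/top6.png')[200:320,230:350];b=cv2.imread('pics/side6.png')[150:250,260:360]; d=cv2.imread('pics/side6.png')[210:310,270:370]
e=cv2.imread('pics/top6.png')[180:260,380:460]
cv2.imwrite('pics/c9.png',np.hstack([cv2.resize(k,(200,200),interpolation=cv2.INTER_CUBIC) for k in(a,d,e,b)]))
```

```text
t33.35 tcp [ 0.5884 -0.1837  0.1217] q [ 0.388  0.865 -0.288  1.696  0.373  0.633  0.872] rot [[-0.83, 0.558, 0.002], [0.558, 0.83, 0.0], [-0.001, 0.001, -1.0]] F [-0.8  0.5  0.4] op 1.001 ff 0.0
collar top 0.67 px 418 222 n 309 pos [ 0.5853 -0.1857  0.009 ]
washer top 0.93 px 287 259 n 729 pos [0.4934 0.0808 0.061 ]
washer top 0.62 px 154 339 n 728 pos [0.336  0.3264 0.061 ]
washer side 0.67 px 322 258 n 259 pos [0.4911 0.0867 0.061 ]
[array([286., 260.]), array([322., 257.])]
shift [ 0.0002 -0.0021  0.0985] turn [0.0006 0.001  0.0011]
shift [ 0.0002 -0.0021  0.0985] turn [-1.6000e-03  9.0000e-04 -3.1405e+00]
```

View pics/c9.png

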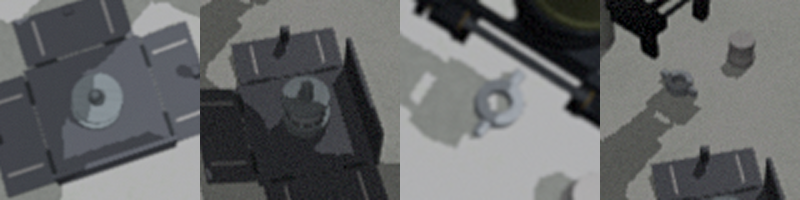

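The washer lies flat on top of the stack. The collar is clear under the gripper, at top (418,222). I'll grip the collar.

{"fn": "jog_arm", "kwargs": {
  "turn": [
    [0, 0, 0],
    [0, 0, 0],
    [0, 0, 0],
    [0, 0, 0],
    [0, 0, 0],
    [0, 0, 0],
    [0, 0, 0],
    [0, 0, 0],
    [0, 0, 0],
    [0, 0, 0],
    [0, 0, 0],
    [0, 0, 0],
    [0, 0, 0],
    [0, 0, 0]
  ],
  "translation": [
    [0, -0.0025, 0.04],
    [0, -0.0025, 0.08],
    [0, -0.0025, 0.099],
    [0, -0.0025, 0.099],
    [0, -0.0025, 0.099],
    [0, -0.0025, 0.099],
    [0, -0.0025, 0.099],
    [0, -0.0025, 0.099],
    [0, -0.0025, 0.099],
    [0, -0.0025, 0.099],
    [0, -0.0025, 0.07],
    [0, -0.0025, 0.01],
    [0, -0.0025, -0.05],
    [0, -0.0025, -0.05]
  ],
  "grip": [0, 0, 0, 0, 0.8, 0.8, 0.8, 0.8, 0.8, 0.8, 0.8, 0.8, 0.8, 0.8],
  "force": 35
}}

```text
clock: 35.3
tool_pos: [0.5895, -0.1872, 0.1755]
eef_rot: [0.292, 0.956, 0.001, 0.005]
contact_force: [-0.6, 0.5, -0.5]
opening: 0.445
finger_force: 35.0
```

Run:
```python
from h import *
st(); snap('side'); print([(np.round(d['position'],4).tolist(),round(float(d['p']),2)) for d in models.place_of('side','collar')]); go(.491,.083,.17,56)
```

```text
t35.30 tcp [ 0.5895 -0.1872  0.1755] q [ 0.414  0.791 -0.324  1.666  0.346  0.731  0.899] rot [[-0.829, 0.559, 0.01], [0.559, 0.829, -0.002], [-0.009, 0.004, -1.0]] F [-0.6  0.5 -0.5] op 0.445 ff 34.999784929677844
[([0.5895, -0.1855, 0.1683], 0.54)]
shift [0.2297 0.1706 0.0008] turn [-0.0001  0.0003  0.0004]
shift [0.2297 0.1706 0.0008] turn [-5.0000e-04 -2.0000e-04 -3.1411e+00]
```

{"fn": "jog_arm", "kwargs": {
  "turn": [
    [0, 0, 0],
    [0, 0, 0],
    [0, 0, 0],
    [0, 0, 0],
    [0, 0, 0],
    [0, 0, 0],
    [0, 0, 0],
    [0, 0, 0],
    [0, 0, 0]
  ],
  "translation": [
    [0.03, 0.025, 0],
    [0.07, 0.05, 0],
    [0.11, 0.08, 0],
    [0.15, 0.11, 0],
    [0.19, 0.14, 0],
    [0.215, 0.16, 0],
    [0.228, 0.169, 0],
    [0.228, 0.169, 0],
    [0.228, 0.169, 0]
  ],
  "grip": [0.8, 0.8, 0.8, 0.8, 0.8, 0.8, 0.8, 0.8, 0.8]
}}

```text
clock: 36.52
tool_pos: [0.492, 0.0789, 0.1703]
eef_rot: [0.293, 0.956, -0.001, -0.0]
contact_force: [-0.5, -0.4, -1.0]
opening: 0.444
finger_force: 35.0
```

Run:
```python
from h import *
s=st(); snap('side'); print([(np.round(d['position'],4).tolist(),round(float(d['p']),2)) for d in models.place_of('side','collar')]); go(.491,.083,.1,56)
p=s['tool_pos']-[0,0,.014]; crop('side',p,.020,.018,'c10.png')
```

```text
t36.52 tcp [0.492  0.0789 0.1703] q [-0.109  0.673 -0.23   2.025  0.316  0.478  0.403] rot [[-0.828, 0.561, -0.001], [0.561, 0.828, -0.001], [-0.0, -0.001, -1.0]] F [-0.5 -0.4 -1. ] op 0.444 ff 34.9996277759783
[([0.4877, 0.0774, 0.1641], 0.49)]
shift [0.0032 0.0027 0.0705] turn [-0.0008  0.0005 -0.0022]
shift [0.0032 0.0027 0.0705] turn [7.0000e-04 1.3000e-03 3.1394e+00]
```

View pics/c10.png

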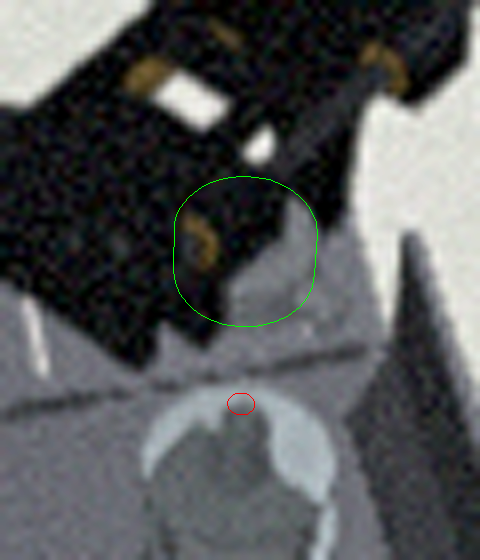

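The collar hub agrees with its expected outline, and the spindle tip matches the mark. I'll lower it.

{"fn": "jog_arm", "kwargs": {
  "turn": [
    [0, 0, 0],
    [0, 0, 0],
    [0, 0, 0],
    [0, 0, 0],
    [0, 0, 0],
    [0, 0, 0]
  ],
  "translation": [
    [0.003, 0.0025, 0.02],
    [0.003, 0.0025, 0.04],
    [0.003, 0.0025, 0.052],
    [0.003, 0.0025, 0.059],
    [0.003, 0.0025, 0.067],
    [0.003, 0.0025, 0.067]
  ],
  "grip": [0.8, 0.8, 0.8, 0.8, 0.8, 0.8]
}}

```text
clock: 37.42
tool_pos: [0.4906, 0.0844, 0.1034]
eef_rot: [0.292, 0.956, -0.0, -0.0]
contact_force: [1.3, -0.5, -1.5]
opening: 0.446
finger_force: 35.0
```

{"fn": "jog_arm", "kwargs": {
  "turn": [
    [0, 0, 0],
    [0, 0, 0],
    [0, 0, 0],
    [0, 0, 0]
  ],
  "translation": [
    [0, 0, 0.008],
    [0, 0, 0.013],
    [0, 0, 0.015],
    [0, 0, 0.015]
  ],
  "grip": [0.8, 0.8, 0.8, 0.8]
}}

```text
clock: 37.92
tool_pos: [0.4906, 0.0844, 0.0885]
eef_rot: [0.292, 0.956, -0.0, -0.0]
contact_force: [0.8, -0.7, -1.1]
opening: 0.446
finger_force: 35.0
```

{"fn": "jog_arm", "kwargs": {
  "turn": [
    [0, 0, 0],
    [0, 0, 0],
    [0, 0, 0],
    [0, 0, 0],
    [0, 0, 0],
    [0, 0, 0],
    [0, 0, 0],
    [0, 0, 0],
    [0, 0, 0]
  ],
  "translation": [
    [0, 0, 0.001],
    [0, 0, 0.001],
    [0, 0, 0.001],
    [0, 0, 0.001],
    [0, 0, 0.001],
    [0, 0, -0.02],
    [0, 0, -0.06],
    [0, 0, -0.11],
    [0, 0, -0.11]
  ],
  "grip": [0.8, 0.8, 0.3, 0.3, 0.3, 0.3, 0.3, 0.3, 0.3]
}}

```text
clock: 39.05
tool_pos: [0.4927, 0.0853, 0.2018]
eef_rot: [0.292, 0.956, 0.002, 0.003]
contact_force: [0.3, -0.6, -0.6]
opening: 0.699
finger_force: 0.0
```

Run:
```python
from h import *
st(); snap('side'); snap('top')
for c in('side',):
  for n in('collar','flap_left_tab','flap_far_tab','flap_right_tab'): print(n,[(np.round(d['position'],4).tolist(),round(float(d['p']),2)) for d in models.place_of(c,n)][:2])
```

```text
t39.05 tcp [0.4927 0.0853 0.2018] q [-0.095  0.62  -0.268  1.999  0.298  0.552  0.409] rot [[-0.829, 0.559, 0.007], [0.559, 0.829, 0.002], [-0.005, 0.006, -1.0]] F [ 0.3 -0.6 -0.6] op 0.699 ff 0.0
collar [([0.4904, 0.0847, 0.0929], 0.74), ([0.4895, 0.0843, 0.0798], 0.58)]
flap_left_tab [([0.4447, 0.207, 0.0293], 0.83)]
flap_far_tab [([0.606, 0.1202, 0.043], 0.93), ([0.4935, 0.0875, -0.0055], 0.29)]
flap_right_tab [([0.5303, -0.0364, 0.0393], 0.58)]
```

The collar is on. Next are the flaps: from the tab positions the case yaw is about 18.7°. I'll start with the left flap, which is nearly flat.

Run:
```python
from h import *
go(.4490,.2047,.1,18.7)
```

```text
shift [0.1009 0.0771 0.0976] turn [-0.0024 -0.0011  0.6519]
shift [0.1009 0.0771 0.0976] turn [ 1.4000e-03 -3.1000e-03 -2.4897e+00]
```

{"fn": "jog_arm", "kwargs": {
  "turn": [
    [0, 0, 0.15],
    [0, 0, 0.3],
    [0, 0, 0.45],
    [0, 0, 0.6],
    [0, 0, 0.65],
    [0, 0, 0.65],
    [0, 0, 0.65],
    [0, 0, 0.65]
  ],
  "translation": [
    [0.03, 0.025, 0],
    [0.07, 0.05, 0],
    [0.095, 0.072, 0.01],
    [0.101, 0.077, 0.05],
    [0.101, 0.077, 0.09],
    [0.101, 0.077, 0.096],
    [0.101, 0.077, 0.096],
    [0.101, 0.077, 0.096]
  ],
  "grip": [0.4, 0.5, 0.5, 0.5, 0.5, 0.5, 0.5, 0.5],
  "force": 20
}}

```text
clock: 40.35
tool_pos: [0.4507, 0.205, 0.1038]
eef_rot: [0.582, 0.813, 0.001, 0.0]
contact_force: [0.2, -0.6, 0.3]
opening: 0.502
finger_force: 0.0
```

Run:
```python
from h import *
snap('side','side7.png'); snap('top','top7.png'); st(); go(.4490,.2047,.033,18.7)
for c in('top','side'):
  for n in('collar','flap_left_tab','flap_far_tab','flap_right_tab'): print(c,n,[(np.round(d['position'],4).tolist(),round(float(d['p']),2)) for d in models.place_of(c,n)][:2])
a=cv2.imread('pics/top7.png')[180:340,190:370];b=cv2.imread('pics/side7.png')[190:350,240:420]
cv2.imwrite('pics/c11.png',np.hstack([cv2.resize(k,(400,356),interpolation=cv2.INTER_CUBIC) for k in(a,b)]))
```

```text
t40.45 tcp [0.4507 0.205  0.1039] q [-0.503  0.79  -0.028  2.081  0.076  0.27  -0.268] rot [[-0.322, 0.947, 0.002], [0.947, 0.322, 0.001], [0.001, 0.002, -1.0]] F [0.2 0.3 0.2] op 0.496 ff 0.0
shift [ 0.0002 -0.0018  0.0709] turn [ 0.0023 -0.0005  0.0013]
shift [ 0.0002 -0.0018  0.0709] turn [ 8.0000e-04  3.6000e-03 -3.1403e+00]
top collar [([0.4882, 0.0882, 0.0681], 0.82), ([0.5048, -0.255, 0.0014], 0.3)]
top flap_left_tab []
top flap_far_tab [([0.3139, -0.2653, -0.0026], 0.74), ([0.4885, 0.0826, 0.0221], 0.72)]
top flap_right_tab [([0.5335, -0.0317, 0.0381], 0.72)]
side collar [([0.4883, 0.0827, 0.0785], 0.49)]
side flap_left_tab [([0.4472, 0.2044, 0.0294], 0.66)]
side flap_far_tab [([0.6056, 0.1227, 0.0453], 0.89)]
side flap_right_tab [([0.5316, -0.0371, 0.0417], 0.9), ([0.492, 0.0829, 0.0166], 0.56)]
```

View pics/c11.png

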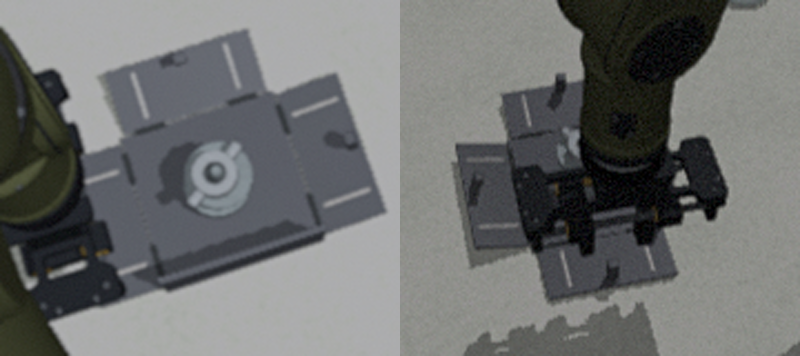

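The collar sits flat on the washer around the spindle. The left tab, at crop (612,275), lies between and below the fingers. I'll descend and pinch it.

{"fn": "jog_arm", "kwargs": {
  "turn": [
    [0, 0, 0],
    [0, 0, 0],
    [0, 0, 0],
    [0, 0, 0],
    [0, 0, 0],
    [0, 0, 0],
    [0, 0, 0],
    [0, 0, 0],
    [0, 0, 0]
  ],
  "translation": [
    [0, -0.002, 0.03],
    [0, -0.002, 0.055],
    [0, -0.002, 0.07],
    [0, -0.002, 0.07],
    [0, -0.002, 0.07],
    [0, -0.002, 0.07],
    [0, -0.002, 0.07],
    [0, -0.002, 0.07],
    [0, -0.002, 0.07]
  ],
  "grip": [0.5, 0.5, 0.5, 0.5, 1, 1, 1, 1, 1],
  "force": 15
}}

```text
clock: 41.98
tool_pos: [0.4485, 0.2045, 0.033]
eef_rot: [0.582, 0.813, 0.001, 0.0]
contact_force: [0.2, -0.3, 1.8]
opening: 0.134
finger_force: 15.0
```

{"fn": "jog_arm", "kwargs": {
  "turn": [
    [0, 0, 0],
    [0, 0, 0],
    [0, 0, 0],
    [0, 0, 0],
    [0, 0, 0],
    [0, 0, 0],
    [0, 0, 0],
    [0, 0, 0]
  ],
  "translation": [
    [-0.0025, 0, -0.005],
    [-0.006, 0, -0.01],
    [-0.01, 0, -0.0145],
    [-0.014, 0, -0.0187],
    [-0.0185, 0, -0.0225],
    [-0.0234, 0, -0.0256],
    [-0.0285, 0, -0.0282],
    [-0.034, 0, -0.0304]
  ],
  "grip": [1, 1, 1, 1, 1, 1, 1, 1]
}}

```text
clock: 42.98
tool_pos: [0.4588, 0.1749, 0.0642]
eef_rot: [0.581, 0.814, 0.002, -0.001]
contact_force: [-1.0, 6.6, 5.2]
opening: 0.136
finger_force: 15.0
```

{"fn": "jog_arm", "kwargs": {
  "turn": [
    [0, 0, 0],
    [0, 0, 0],
    [0, 0, 0],
    [0, 0, 0],
    [0, 0, 0],
    [0, 0, 0],
    [0, 0, 0],
    [0, 0, 0],
    [0, 0, 0],
    [0, 0, 0]
  ],
  "translation": [
    [-0.0057, 0, -0.0016],
    [-0.0114, 0, -0.0027],
    [-0.0173, 0, -0.0032],
    [-0.0231, 0, -0.0031],
    [-0.029, 0, -0.0023],
    [-0.0346, 0, -0.0011],
    [-0.04, 0, 0.0008],
    [-0.044, 0, 0.0024],
    [-0.045, 0, 0.0024],
    [-0.045, 0, 0.0024]
  ],
  "grip": [1, 1, 1, 1, 1, 1, 1, 1, 1, 1]
}}

```text
clock: 44.22
tool_pos: [0.4743, 0.1301, 0.0614]
eef_rot: [0.582, 0.813, 0.001, 0.0]
contact_force: [2.6, 3.1, 7.3]
opening: 0.132
finger_force: 15.0
```

{"fn": "jog_arm", "kwargs": {
  "turn": [
    [0, 0, 0],
    [0, 0, 0],
    [0, 0, 0]
  ],
  "translation": [
    [-0.002, 0, 0],
    [-0.0035, 0, 0],
    [-0.0035, 0, 0]
  ],
  "grip": [1, 1, 1]
}}

```text
clock: 44.6
tool_pos: [0.4744, 0.1299, 0.0614]
eef_rot: [0.581, 0.814, 0.002, -0.001]
contact_force: [-1.7, 9.4, 7.9]
opening: 0.134
finger_force: 15.0
```

At the stop: more push did not move it. I'll release, rise and go over to the right flap.

{"fn": "jog_arm", "kwargs": {
  "turn": [
    [0, 0, 0],
    [0, 0, 0],
    [0, 0, 0],
    [0, 0, 0],
    [0, 0, 0],
    [0, 0, 0],
    [0, 0, 0]
  ],
  "translation": [
    [0.003, 0, 0],
    [0.003, 0, 0],
    [0.003, 0, 0],
    [0.003, 0, -0.02],
    [0.003, 0, -0.05],
    [0.003, 0, -0.1],
    [0.003, 0, -0.1]
  ],
  "grip": [1, 0.6, 0.6, 0.6, 0.6, 0.6, 0.6]
}}

```text
clock: 45.48
tool_pos: [0.4748, 0.1286, 0.1631]
eef_rot: [0.583, 0.813, 0.002, 0.001]
contact_force: [0.7, 0.4, -0.2]
opening: 0.398
finger_force: 0.0
```

Run:
```python
from h import *
st(); go(.5303,-.0332,.1,18.7); snap('side')
for n in('collar','flap_left_tab','flap_far_tab','flap_right_tab'): print(n,[(np.round(d['position'],4).tolist(),round(float(d['p']),2)) for d in models.place_of('side',n)][:2])
```

```text
t45.48 tcp [0.4748 0.1286 0.1631] q [-0.308  0.674 -0.081  2.058  0.128  0.41  -0.162] rot [[-0.321, 0.947, 0.004], [0.947, 0.321, 0.001], [-0.0, 0.005, -1.0]] F [ 0.7  0.4 -0.2] op 0.398 ff 0.0
shift [-0.1711  0.0003  0.0632] turn [0.0045 0.0004 0.0004]
shift [-0.1711  0.0003  0.0632] turn [-6.0000e-04  7.1000e-03 -3.1412e+00]
collar [([0.4875, 0.0841, 0.0791], 0.69)]
flap_left_tab [([0.473, 0.1332, 0.0619], 0.76)]
flap_far_tab [([0.6042, 0.122, 0.043], 0.82)]
flap_right_tab [([0.5294, -0.0336, 0.0373], 0.49)]
```

{"fn": "jog_arm", "kwargs": {
  "turn": [
    [0, 0, 0],
    [0, 0, 0],
    [0, 0, 0],
    [0, 0, 0],
    [0, 0, 0],
    [0, 0, 0],
    [0, 0, 0],
    [0, 0, 0],
    [0, 0, 0],
    [0, 0, 0]
  ],
  "translation": [
    [-0.04, 0, 0],
    [-0.09, 0, 0],
    [-0.14, 0, 0],
    [-0.165, 0, 0.02],
    [-0.171, 0, 0.05],
    [-0.171, 0, 0.08],
    [-0.171, 0, 0.1],
    [-0.171, 0, 0.112],
    [-0.171, 0, 0.118],
    [-0.171, 0, 0.118]
  ],
  "grip": [0.5, 0.5, 0.5, 0.5, 0.5, 0.5, 0.5, 0.5, 0.5, 0.5]
}}

```text
clock: 46.98
tool_pos: [0.5286, -0.0328, 0.0425]
eef_rot: [0.582, 0.813, -0.0, -0.0]
contact_force: [-0.2, 0.5, 0.5]
opening: 0.495
finger_force: 0.0
```

{"fn": "jog_arm", "kwargs": {
  "turn": [
    [0, 0, 0],
    [0, 0, 0],
    [0, 0, 0],
    [0, 0, 0],
    [0, 0, 0],
    [0, 0, 0]
  ],
  "translation": [
    [-0.001, 0.0015, 0],
    [-0.001, 0.0015, 0],
    [-0.001, 0.0015, 0],
    [-0.001, 0.0015, 0],
    [-0.001, 0.0015, 0],
    [-0.001, 0.0015, 0]
  ],
  "grip": [0.5, 1, 1, 1, 1, 1]
}}

```text
clock: 47.72
tool_pos: [0.5309, -0.0332, 0.0428]
eef_rot: [0.582, 0.813, 0.0, 0.0]
contact_force: [1.2, 0.3, 0.2]
opening: 0.134
finger_force: 15.0
```

{"fn": "jog_arm", "kwargs": {
  "turn": [
    [0, 0, 0],
    [0, 0, 0],
    [0, 0, 0],
    [0, 0, 0],
    [0, 0, 0],
    [0, 0, 0],
    [0, 0, 0],
    [0, 0, 0],
    [0, 0, 0],
    [0, 0, 0],
    [0, 0, 0],
    [0, 0, 0],
    [0, 0, 0],
    [0, 0, 0],
    [0, 0, 0],
    [0, 0, 0]
  ],
  "translation": [
    [0.0044, 0, -0.005],
    [0.0085, 0, -0.0091],
    [0.0131, 0, -0.0127],
    [0.018, 0, -0.016],
    [0.0232, 0, -0.0186],
    [0.0286, 0, -0.0208],
    [0.0343, 0, -0.0224],
    [0.04, 0, -0.0235],
    [0.0459, 0, -0.0239],
    [0.0517, 0, -0.0239],
    [0.0575, 0, -0.0232],
    [0.0632, 0, -0.0219],
    [0.0688, 0, -0.0201],
    [0.0726, 0, -0.0184],
    [0.074, 0, -0.0184],
    [0.074, 0, -0.0184]
  ],
  "grip": [1, 1, 1, 1, 1, 1, 1, 1, 1, 1, 1, 1, 1, 1, 1, 1]
}}

```text
clock: 49.72
tool_pos: [0.5066, 0.0371, 0.0613]
eef_rot: [0.582, 0.813, 0.0, -0.0]
contact_force: [0.1, -0.1, 3.5]
opening: 0.129
finger_force: 15.0
```

{"fn": "jog_arm", "kwargs": {
  "turn": [
    [0, 0, 0],
    [0, 0, 0],
    [0, 0, 0]
  ],
  "translation": [
    [0.002, 0, 0],
    [0.0035, 0, 0],
    [0.0035, 0, 0]
  ],
  "grip": [1, 1, 1]
}}

```text
clock: 50.1
tool_pos: [0.5064, 0.0375, 0.0612]
eef_rot: [0.583, 0.812, -0.001, 0.001]
contact_force: [3.6, -6.3, 0.6]
opening: 0.129
finger_force: 15.0
```

{"fn": "jog_arm", "kwargs": {
  "turn": [
    [0, 0, 0],
    [0, 0, 0],
    [0, 0, 0],
    [0, 0, 0],
    [0, 0, 0],
    [0, 0, 0],
    [0, 0, 0]
  ],
  "translation": [
    [-0.003, 0, 0],
    [-0.003, 0, 0],
    [-0.003, 0, 0],
    [-0.003, 0, -0.02],
    [-0.003, 0, -0.05],
    [-0.003, 0, -0.1],
    [-0.003, 0, -0.1]
  ],
  "grip": [1, 0.6, 0.6, 0.6, 0.6, 0.6, 0.6]
}}

```text
clock: 50.98
tool_pos: [0.5078, 0.0376, 0.1637]
eef_rot: [0.582, 0.813, 0.002, 0.002]
contact_force: [-0.3, -0.2, -0.4]
opening: 0.399
finger_force: 0.0
```

Run:
```python
from h import *
st(); go(.6037,.1212,.14,108.7)
```

```text
t50.98 tcp [0.5078 0.0376 0.1637] q [-0.097  0.687 -0.109  2.007  0.159  0.45   0.003] rot [[-0.322, 0.947, 0.005], [0.947, 0.322, 0.001], [-0.001, 0.005, -1.0]] F [-0.3 -0.2 -0.4] op 0.399 ff 0.0
shift [0.0482 0.1176 0.0243] turn [ 0.0038  0.0046 -1.5691]
shift [0.0482 0.1176 0.0243] turn [ 0.0046 -0.0038  1.5725]
```

{"fn": "jog_arm", "kwargs": {
  "turn": [
    [0, 0, -0.18],
    [0, 0, -0.36],
    [0, 0, -0.54],
    [0, 0, -0.72],
    [0, 0, -0.9],
    [0, 0, -1.08],
    [0, 0, -1.26],
    [0, 0, -1.44],
    [0, 0, -1.57],
    [0, 0, -1.57],
    [0, 0, -1.57],
    [0, 0, -1.57]
  ],
  "translation": [
    [0.005, 0.015, 0],
    [0.01, 0.03, 0],
    [0.017, 0.045, 0],
    [0.024, 0.06, 0],
    [0.03, 0.075, 0],
    [0.036, 0.09, 0],
    [0.042, 0.105, 0],
    [0.046, 0.114, 0.01],
    [0.048, 0.1175, 0.024],
    [0.048, 0.1175, 0.06],
    [0.048, 0.1175, 0.06],
    [0.048, 0.1175, 0.06]
  ],
  "grip": [0.5, 0.5, 0.5, 0.5, 0.5, 0.5, 0.5, 0.5, 0.5, 0.5, 0.5, 0.5]
}}

```text
clock: 52.48
tool_pos: [0.602, 0.1208, 0.1012]
eef_rot: [-0.163, 0.987, 0.0, -0.0]
contact_force: [0.4, -0.5, 0.2]
opening: 0.503
finger_force: 0.0
```

Run:
```python
from h import *
snap('side'); st(); go(.6037,.1212,.047,108.7)
for n in('collar','flap_right_tab','flap_far_tab'): print(n,[(np.round(d['position'],4).tolist(),round(float(d['p']),2)) for d in models.place_of('side',n)][:2])
```

```text
t52.52 tcp [0.6025 0.1209 0.1018] q [ 0.005  0.926 -0.508  1.703  0.658  0.688  1.043] rot [[-0.947, -0.322, 0.001], [-0.322, 0.947, 0.001], [-0.001, 0.0, -1.0]] F [-0.1  0.1 -0.4] op 0.503 ff 0.0
shift [-0.0012 -0.0002  0.0548] turn [0.0004 0.0009 0.0011]
shift [-0.0012 -0.0002  0.0548] turn [-1.5000e-03  7.0000e-04 -3.1405e+00]
collar []
flap_right_tab [([0.5047, 0.0293, 0.0611], 0.73), ([0.4898, 0.0846, 0.0157], 0.38)]
flap_far_tab [([0.6056, 0.1247, 0.0448], 0.6)]
```

{"fn": "jog_arm", "kwargs": {
  "turn": [
    [0, 0, 0],
    [0, 0, 0],
    [0, 0, 0],
    [0, 0, 0],
    [0, 0, 0],
    [0, 0, 0],
    [0, 0, 0],
    [0, 0, 0],
    [0, 0, 0]
  ],
  "translation": [
    [-0.002, 0.001, 0.025],
    [-0.002, 0.001, 0.042],
    [-0.002, 0.001, 0.052],
    [-0.002, 0.001, 0.054],
    [-0.002, 0.001, 0.054],
    [-0.002, 0.001, 0.054],
    [-0.002, 0.001, 0.054],
    [-0.002, 0.001, 0.054],
    [-0.002, 0.001, 0.054]
  ],
  "grip": [0.5, 0.5, 0.5, 0.5, 1, 1, 1, 1, 1]
}}

```text
clock: 53.8
tool_pos: [0.6043, 0.1216, 0.0474]
eef_rot: [-0.163, 0.987, -0.0, 0.0]
contact_force: [1.6, -1.4, 0.6]
opening: 0.133
finger_force: 15.0
```

{"fn": "jog_arm", "kwargs": {
  "turn": [
    [0, 0, 0],
    [0, 0, 0],
    [0, 0, 0],
    [0, 0, 0],
    [0, 0, 0],
    [0, 0, 0],
    [0, 0, 0],
    [0, 0, 0],
    [0, 0, 0],
    [0, 0, 0],
    [0, 0, 0],
    [0, 0, 0],
    [0, 0, 0],
    [0, 0, 0],
    [0, 0, 0]
  ],
  "translation": [
    [0.0045, 0, -0.0046],
    [0.0091, 0, -0.0082],
    [0.014, 0, -0.0115],
    [0.0192, 0, -0.0141],
    [0.0246, 0, -0.0163],
    [0.0303, 0, -0.0179],
    [0.036, 0, -0.019],
    [0.0419, 0, -0.0194],
    [0.0477, 0, -0.0194],
    [0.0535, 0, -0.0187],
    [0.0592, 0, -0.0174],
    [0.0648, 0, -0.0156],
    [0.0686, 0, -0.0139],
    [0.07, 0, -0.0139],
    [0.07, 0, -0.0139]
  ],
  "grip": [1, 1, 1, 1, 1, 1, 1, 1, 1, 1, 1, 1, 1, 1, 1]
}}

```text
clock: 55.68
tool_pos: [0.5382, 0.0987, 0.0617]
eef_rot: [-0.162, 0.987, -0.001, 0.001]
contact_force: [3.0, -4.3, 6.3]
opening: 0.133
finger_force: 15.0
```

{"fn": "jog_arm", "kwargs": {
  "turn": [
    [0, 0, 0],
    [0, 0, 0],
    [0, 0, 0]
  ],
  "translation": [
    [0.002, 0, 0],
    [0.0035, 0, 0],
    [0.0035, 0, 0]
  ],
  "grip": [1, 1, 1]
}}

```text
clock: 56.05
tool_pos: [0.538, 0.0987, 0.0618]
eef_rot: [-0.162, 0.987, 0.0, 0.004]
contact_force: [9.2, -3.4, 0.5]
opening: 0.131
finger_force: 15.0
```

It is at the stop. I'll release, rise clear and move away for a final look.

{"fn": "jog_arm", "kwargs": {
  "turn": [
    [0, 0, 0],
    [0, 0, 0],
    [0, 0, 0],
    [0, 0, 0],
    [0, 0, 0],
    [0, 0, 0],
    [0, 0, 0],
    [0, 0, 0],
    [0, 0, 0],
    [0, 0, 0],
    [0, 0, 0],
    [0, 0, 0],
    [0, 0, 0],
    [0, 0, 0]
  ],
  "translation": [
    [-0.003, 0, 0],
    [-0.003, 0, 0],
    [-0.003, 0, 0],
    [-0.003, 0, -0.02],
    [-0.003, 0, -0.05],
    [-0.003, 0, -0.1],
    [-0.003, 0, -0.14],
    [-0.003, -0.04, -0.18],
    [-0.003, -0.1, -0.18],
    [-0.003, -0.16, -0.18],
    [-0.003, -0.22, -0.18],
    [-0.003, -0.26, -0.18],
    [-0.003, -0.26, -0.18],
    [-0.003, -0.26, -0.18]
  ],
  "grip": [1, 0.6, 0.6, 0.6, 0.6, 0.6, 0.6, 0.6, 0.6, 0.6, 0.6, 0.6, 0.6, 0.6]
}}

```text
clock: 57.8
tool_pos: [0.62, -0.145, 0.2405]
eef_rot: [-0.164, 0.986, 0.001, -0.0]
contact_force: [0.3, -0.1, 1.0]
opening: 0.402
finger_force: 0.0
```

Run:
```python
from h import *
st(); a=snap('top','topF.png');b=snap('side','sideF.png')
for c in('top','side'):
  for n in('collar','flap_left_tab','flap_far_tab','flap_right_tab','spacer1'): print(c,n,[(np.round(d['position'],4).tolist(),round(float(d['p']),2)) for d in models.place_of(c,n)][:3])
cv2.imwrite('pics/c12.png',np.hstack([cv2.resize(k,(400,400),interpolation=cv2.INTER_CUBIC) for k in(a[200:330,220:350,::-1],b[190:320,260:390,::-1])]))
```

```text
t57.80 tcp [ 0.62   -0.145   0.2405] q [ 0.5    0.79  -0.655  1.53   0.534  1.008  1.597] rot [[-0.946, -0.323, -0.001], [-0.323, 0.946, 0.002], [0.001, 0.002, -1.0]] F [ 0.3 -0.1  1. ] op 0.402 ff 0.0
top collar [([0.4948, 0.0858, 0.0694], 0.59)]
top flap_left_tab [([0.4737, 0.1339, 0.062], 0.95), ([0.5037, -0.255, -0.0001], 0.36)]
top flap_far_tab [([0.5423, 0.0958, 0.0617], 0.79), ([0.718, -0.2713, 0.0024], 0.69)]
top flap_right_tab [([0.5109, 0.0346, 0.0623], 0.76), ([0.3239, 0.3446, 0.004], 0.31)]
top spacer1 [([0.3139, -0.2647, -0.002], 0.74)]
side collar [([0.4894, 0.0809, 0.076], 0.73)]
side flap_left_tab []
side flap_far_tab [([0.5443, 0.1019, 0.0632], 0.7)]
side flap_right_tab [([0.5057, 0.0312, 0.0602], 0.72)]
side spacer1 [([0.4917, 0.0804, 0.0454], 0.4), ([0.543, 0.1015, 0.0635], 0.4)]
```

View pics/c12.png

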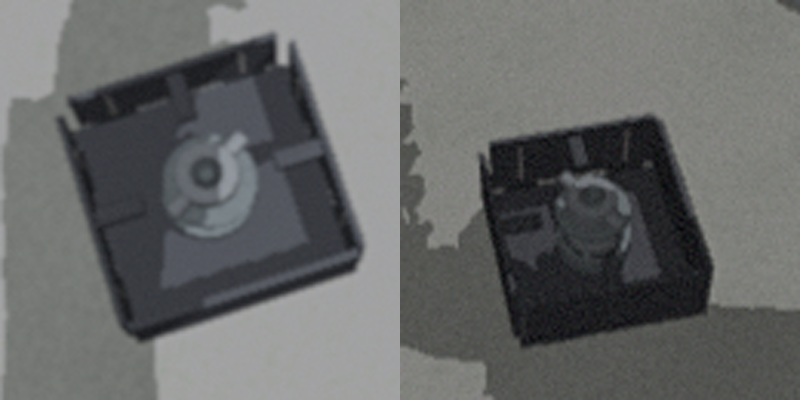

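All three flaps stand upright, and the collar and stack sit flat on the spindle, at crop (205,172). Only two spacers were ever on the bench. I'll hand in.

```bash
python3 -c "
from plant import r
print(r.finish_job())"
```

```text
the job is handed in; nothing more can be done
None
```

I loaded the bearing, both spacer rings on the bench, the washer and the collar onto the spindle in that order, then raised all three flaps to their stops and handed the job in at about 58 s; no verdict was returned.

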